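# Rack the tablet bottles caps uphill

## Robot

A 6-joint arm with a two-finger parallel gripper is mounted at the origin on the work surface. World frame = base frame: x ahead of the robot, y to its left, z up, the work surface at z = 0. Lengths are in m, angles in rad, forces in N, time in s.
With the tool pointing down it reaches from about 0.375 to 0.975 m from the base axis. Payload 3.8 kg.
Tool frame: the origin (TCP) lies at the very end of the fingers, on their centre line; the grasp point (between the pads) lies 19 mm behind it; z points along the fingers, y is the line along which they close (so a half turn about z gives the same grasp; the last joint's range is limited). The gripper opens to 85 mm and grips with 20 to 120 N. Pads are 22 mm wide; open, the fingers measure 114 mm over their backs; the gripper's body (76 mm by 85 mm) begins 54 mm behind the grasp point. The pads swing forward as they close: fully open they stand 13 mm farther back than shut.
Start: joints at [1.15, 0.264, 1.604, -0, 1.274, -0.037], TCP at [0.253, 0.626, 0.231] pointing down, gripper open.
Joint ranges: [-2.63, 2.63], [-0.94, 2.18], [0.31, 2.57], [-1.31, 4.45], [0, 2.66], [-2.55, 2.55]. Speed limits (rad/s): [2.57, 2.57, 3.14, 3.14, 3.14, 3.14].

## Interface

Orientations are given as a rotation vector (axis times angle).
In Python, from workcell import bot, vision gives the robot as it stands. The module is installed in compiled form; this text tells all that it offers.
- The arm moves only by the tool play_rows, never from a script. Its argument "moves" is a list that holds one entry, the list of rows, each a list of 7 numbers: the turn, a rotation vector about the tool's x, y, z as a fraction of full scale, then the shift along the tool's x, y, z as a fraction of full scale, then the finger opening in mm, from 0 to 85.4. In form: [[[ax, ay, az, x, y, z, jaw], ...]]. A call has 1 to 5 rows; each row shifts and turns the commanded pose from where the row before left it, along the tool's axes as they then stand; what a row does not reach is not made up. Full scale, the value 1, is 0.1 m for a shift and 0.5 rad for a turn. A row lasts 1/12 s, in which the tool goes at most 41.7 mm and 7.16 degrees, less where a joint would pass 70% of its speed; a pose out of reach is approached as far as the arm can. A call with a number of a shift or a turn outside -1 to 1 is refused whole. A call with a gripper value outside its range is refused whole. The fingers move at their own pace and stop on an object; "newtons" is the grip in N (left out, the last holds). Time passes only in rows, so rows that do not move let the fingers close. It gives the time, the measured TCP pose, the force, the opening and the grip force at its end, in the units of the state.
- bot.read_state(): the state, without advancing time (a new reading comes with each control period).
- vision.read_camera(name): name is "side" or "top"; returns a dict with "image" (400x640x3 uint8, red, green, blue), "depth" (400x640 float32, m along the optical axis (not along the pixel's ray), 0 where there is no reading), "K" (3x3 intrinsics, pixels), "R" (3x3) and "t" (3): a world point X has camera coordinates R X + t. Camera axes: x right, y down, z forward; pixel columns grow to the right and rows downward; lengths in m; the calibration is good to about 2 mm. A picture is of the moment at which its call begins.
- bot.finish_job(): hands the job in; it is judged then, once.
The state is a dict: "time": time; "q": joint angles; "joint_vel": joint speeds; "joint_torque": joint torques, N m; "tool_pos": TCP position; "tcp_rot": TCP orientation; "wrist_force": force on the tool from outside, world axes, zero at the start; "torque": the same for the moment, N m; "width": opening from 0.0 (shut) to 1.0 (fully open); "grip_force": force on a finger pad.
Only numpy, scipy, OpenCV 4.12 (cv2) and the standard library are available. Lean on these libraries where they do the work, as an engineer would, in place of code of your own. Each camera call takes 0.05 s, during which the arm holds its last target. There are 200 camera calls.

## Task

Put the three tablet bottles away in the sloping wire rack, one lying in each lane, all the same way round: cap at the high end, base resting against the stop at the low end. Leave the jar, the tape roll and the carton where they are.

Things in the scene. Friction and masses are not known exactly. Their poses are not given: they have to be found in the camera images.
- rack: steel wire bottle rack, fixed, base plate 150 (x) by 260 (y) by 4; origin at the centre of its underside. Three alike lanes side by side, 80 apart along its y, each sloping 20 degrees: high end towards the rack's -x, low end towards +x. A lane is two parallel wires 6 thick, 26 apart, 80 long; one bottle lies between them on top, against a stop plate at the low end.
- lane0_foot (a point): lane 0 of the rack: where the centre of a properly lying bottle's low end face is (on the bottle's axis, at the stop; 55 above the table). The stop plate there is 30 wide and reaches from 26 below the bottle's axis to 4 above it.
- lane0_head (a point): lane 0: where the centre of a properly lying bottle's high end face is (88 uphill from lane0_foot, 85 above the table). Cross wires 8 thick run along the rack's y under both ends of the lanes, their top 22 below the bottles' axes; above them the space between lanes is free.
- lane1_foot (a point): lane 1 of the rack: where the centre of a properly lying bottle's low end face is (on the bottle's axis, at the stop; 55 above the table). The stop plate there is 30 wide and reaches from 26 below the bottle's axis to 4 above it.
- lane1_head (a point): lane 1: where the centre of a properly lying bottle's high end face is (88 uphill from lane1_foot, 85 above the table). Cross wires 8 thick run along the rack's y under both ends of the lanes, their top 22 below the bottles' axes; above them the space between lanes is free.
- lane2_foot (a point): lane 2 of the rack: where the centre of a properly lying bottle's low end face is (on the bottle's axis, at the stop; 55 above the table). The stop plate there is 30 wide and reaches from 26 below the bottle's axis to 4 above it.
- lane2_head (a point): lane 2: where the centre of a properly lying bottle's high end face is (88 uphill from lane2_foot, 85 above the table). Cross wires 8 thick run along the rack's y under both ends of the lanes, their top 22 below the bottles' axes; above them the space between lanes is free.
- bottle_a: white round tablet bottle, 88 long: body 40 diameter over the first 66 from its base, then a ribbed screw cap, 34 diameter and 20 long; about 60 g. Origin on its axis at mid-length (44 from either end); its z axis runs along the bottle from base to cap. Starts lying on its side on the table, cap pointing in any direction.
- bottle_a_base (a point): centre of that bottle's base (underside)
- bottle_a_cap (a point): centre of the top of that bottle's cap
- bottle_b: white round tablet bottle, 88 long: body 40 diameter over the first 66 from its base, then a ribbed screw cap, 34 diameter and 20 long; about 60 g. Origin on its axis at mid-length (44 from either end); its z axis runs along the bottle from base to cap. Starts lying on its side on the table, cap pointing in any direction.
- bottle_b_base (a point): centre of that bottle's base (underside)
- bottle_b_cap (a point): centre of the top of that bottle's cap
- bottle_c: white round tablet bottle, 88 long: body 40 diameter over the first 66 from its base, then a ribbed screw cap, 34 diameter and 20 long; about 60 g. Origin on its axis at mid-length (44 from either end); its z axis runs along the bottle from base to cap. Starts standing upright on its base.
- bottle_c_base (a point): centre of that bottle's base (underside)
- bottle_c_cap (a point): centre of the top of that bottle's cap
- jar: bystander: small white ointment jar standing upright, 46 diameter, 46 tall; origin at the centre of its underside
- tape: bystander: roll of white tape lying flat, 64 outside and 38 inside diameter, 25 tall; origin at the centre of its underside
- carton: bystander: closed medicine carton lying flat, 66 (its x) by 42 (its y) by 24 tall; origin at the centre of its underside
Mind the look-alikes: they are no part of the job. Leave any brown, pink or yellow look-alike of the bottle_b alone.

How it is judged:
At the end, for the whole second after the job is handed in: Each of the three bottles lies at rest in a lane of its own with the centre of its base within 10 mm of that lane's foot point and the top of its cap within 10 mm of that lane's head point; jar, tape and carton are within 30 mm of where they started (((distance between bottle_a_base and lane0_foot below 0.01 m and distance between bottle_a_cap and lane0_head below 0.01 m) or (distance between bottle_a_base and lane1_foot below 0.01 m and distance between bottle_a_cap and lane1_head below 0.01 m) or (distance between bottle_a_base and lane2_foot below 0.01 m and distance between bottle_a_cap and lane2_head below 0.01 m)) and ((distance between bottle_b_base and lane0_foot below 0.01 m and distance between bottle_b_cap and lane0_head below 0.01 m) or (distance between bottle_b_base and lane1_foot below 0.01 m and distance between bottle_b_cap and lane1_head below 0.01 m) or (distance between bottle_b_base and lane2_foot below 0.01 m and distance between bottle_b_cap and lane2_head below 0.01 m)) and ((distance between bottle_c_base and lane0_foot below 0.01 m and distance between bottle_c_cap and lane0_head below 0.01 m) or (distance between bottle_c_base and lane1_foot below 0.01 m and distance between bottle_c_cap and lane1_head below 0.01 m) or (distance between bottle_c_base and lane2_foot below 0.01 m and distance between bottle_c_cap and lane2_head below 0.01 m)) and linear speed of each of bottle_a, bottle_b, bottle_c below 0.02 m/s and distance of each of jar, tape, carton from where it was at the start of the episode below 0.03 m); the robot touches nothing.
It fails at once if the jar, the tape roll or the carton is moved more than 30 mm or tipped over (distance of any of jar, tape, carton from where it was at the start of the episode above 0.03 m or angle between any of jar, tape, carton's own z axis and vertical above 0.6 rad).
It also fails if it takes over 72 s, if anything falls off the work surface, if the arm or the gripper's body presses on something with over 40 N, if the wrist force passes 120 N, or if a joint passes its speed limit or range.

## Working session

There is one attempt and no reset: what is moved stays moved. The work goes in short steps, Python scripts to look and compute and a tool call to move; the robot and the scene stay as the last step left them, time stands still between calls to the robot, and variables do not carry over. Pictures are saved under pics/ and viewed, at most 10 in all, crops included, and the job is handed in when it is done.

Besides the shell and the picture viewer there is one more tool, called after "Call:" by a JSON object that holds its "op" and its "data", one argument or row to a line. play_rows: Moves the arm, as the interface text tells. Its arguments: {"type":"object","properties":{"moves":{"type":"array","items":{"type":"array","items":{"type":"array","items":{"type":"number"}}}},"newtons":{"type":"number"}},"required":["moves"]}

```bash
mkdir -p pics; cat > h.py <<'E'
import numpy as np, cv2
from workcell import bot, vision
def cam(n):
    return vision.read_camera(n)
def pts(c):
    d=c['depth'];K=c['K'];v,u=np.mgrid[:d.shape[0],:d.shape[1]]
    P=np.stack([(u-K[0,2])/K[0,0]*d,(v-K[1,2])/K[1,1]*d,d],-1)
    W=(P-c['t'])@c['R']; W[d==0]=np.nan
    return W
def save(n,im): cv2.imwrite('pics/'+n+'.png',im[...,::-1])
E
python3 - <<'E'
from h import *
for n in('top','side'):
    c=cam(n);save(n+'0',c['image']);np.savez('/tmp/'+n,**c)
    print(n,c['K'].tolist(),c['R'].round(3).tolist(),c['t'].round(3).tolist(),(-c['R'].T@c['t']).round(3))
s=bot.read_state();print(s)
E
```

```text
top [[451.9785153478768, 0.0, 317.1951768808258], [0.0, 451.9785153478768, 193.75812457043148], [0.0, 0.0, 1.0]] [[-0.002, -1.0, 0.001], [-0.99, 0.001, -0.139], [0.139, -0.001, -0.99]] [0.011, 0.526, 1.193] [0.354 0.012 1.254]
side [[458.28085984776743, 0.0, 321.50617230856574], [0.0, 458.28085984776743, 198.33860260858785], [0.0, 0.0, 1.0]] [[-0.985, -0.173, 0.013], [-0.143, 0.763, -0.63], [0.1, -0.622, -0.776]] [0.521, 0.104, 1.127] [0.416 0.713 0.933]
{'time': 0.1, 'q': array([ 1.15007089e+00,  2.64730238e-01,  1.60526489e+00,  1.32565223e-05,
        1.27371484e+00, -3.69077137e-02]), 'joint_vel': array([ 0.00049825, -0.00184915, -0.00430458,  0.00045535,  0.001044  ,
       -0.00173499]), 'joint_torque': array([-1.28382626e-04, -5.16695952e+01, -3.68594670e+01, -1.05209297e-04,
        6.30219933e-03, -2.50574567e-05]), 'tool_pos': array([0.25248751, 0.62526688, 0.23003639]), 'tcp_rot': array([-0.59911731, -3.08343275,  0.00323416]), 'wrist_force': array([-0.31751836,  0.08458151,  0.43066663]), 'torque': array([0.01534934, 0.00650288, 0.04121522]), 'grip_force': 0.0, 'width': 1.0038739773878957}
```

View pics/top0.png

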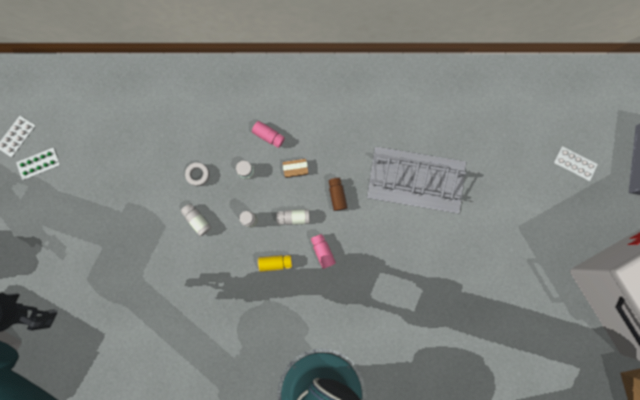

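View pics/side0.png

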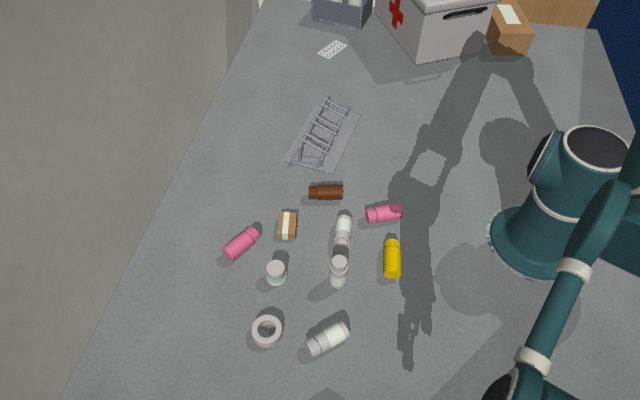

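Top view: the white lying bottles are at about (195,220) and (293,217), and the white upright one is at (246,218). The jar is at (244,169), tape at (196,174), carton at (295,168) and rack around (420,180). The pink, brown and yellow bottles are look-alikes at (268,133), (322,250), (338,194) and (275,263). Next I'll enlarge both areas and measure.

```bash
python3 - <<'E'
from h import *
T=dict(np.load('/tmp/top.npz'));S=dict(np.load('/tmp/side.npz'))
a=cv2.resize(T['image'][140:250,170:350],None,fx=4.4,fy=4.4,interpolation=2)[:,:790]
cv2.imwrite('pics/crop1.png',a[...,::-1])
b=cv2.resize(T['image'][140:220,360:490],None,fx=5,fy=5,interpolation=2)
c=cv2.resize(S['image'][90:180,280:365],None,fx=4,fy=4,interpolation=2)
b2=np.zeros((780,800,3),np.uint8); b2[:400,:650]=b; 
b2=b2[:600]; 
cc=np.zeros((600,800,3),np.uint8); bb=cv2.resize(b,(440,271)); cc[:271,:440]=bb; cc[:360,450:790]=c
cv2.imwrite('pics/crop2.png',cc[:360,:,::-1])
for n,c in(('top',T),('side',S)):
    W=pts(c);hsv=cv2.cvtColor(c['image'],cv2.COLOR_RGB2HSV)
    m=((hsv[...,2]>165)&(hsv[...,1]<40)).astype(np.uint8)
    m2=(np.nan_to_num(W[...,2])>0.008)&(W[...,0]<0.95)&(W[...,0]>.25)&(np.abs(W[...,1])<.5)&(np.nan_to_num(W[...,2])<.15)
    k,l,st,ce=cv2.connectedComponentsWithStats(m2.astype(np.uint8))
    print(n)
    for i in range(1,k):
        if st[i,4]<40: continue
        w=W[l==i];px=c['image'][l==i].mean(0)
        print(ce[i].round(),st[i,4],px.round(),'xy',w[:,:2].min(0).round(3),w[:,:2].max(0).round(3),'zmax',np.percentile(w[:,2],[50,90,98]).round(3))
    g=W[60:250,100:480] if n=='top' else W[200:390,200:300]
    print('table z',np.nanpercentile(g[...,2],[10,30,50]))
E
```

```text
top
[268. 134.] 449 [194. 111. 139.] xy [0.661 0.103] [0.733 0.193] zmax [0.036 0.041 0.043]
[420. 179.] 989 [133. 134. 138.] xy [ 0.505 -0.389] [ 0.634 -0.14 ] zmax [0.051 0.061 0.065]
[295. 167.] 375 [186. 165. 135.] xy [0.577 0.036] [0.626 0.105] zmax [0.024 0.027 0.029]
[245. 169.] 249 [175. 175. 170.] xy [0.574 0.188] [0.618 0.233] zmax [0.045 0.049 0.051]
[197. 174.] 324 [174. 171. 167.] xy [0.554 0.313] [0.617 0.376] zmax [0.024 0.028 0.029]
[337. 194.] 459 [101.  71.  50.] xy [ 0.482 -0.071] [ 0.573 -0.022] zmax [0.036 0.041 0.043]
[196. 219.] 485 [174. 175. 168.] xy [0.415 0.3  ] [0.502 0.382] zmax [0.036 0.041 0.043]
[293. 217.] 458 [183. 183. 175.] xy [0.444 0.033] [0.486 0.12 ] zmax [0.036 0.041 0.044]
[248. 219.] 227 [166. 164. 159.] xy [0.438 0.175] [0.476 0.214] zmax [0.086 0.09  0.092]
[323. 251.] 469 [179. 104. 129.] xy [ 0.326 -0.037] [0.417 0.028] zmax [0.037 0.041 0.043]
[274. 262.] 481 [194. 168.  18.] xy [0.318 0.081] [0.361 0.17 ] zmax [0.036 0.041 0.044]
table z [-0.00288814 -0.00089609  0.00053102]
side
[324. 128.] 752 [135. 135. 139.] xy [ 0.505 -0.388] [ 0.
[... 278 characters left out ...]
0.11 ] zmax [0.023 0.025 0.027]
[342. 233.] 568 [163. 162. 156.] xy [0.444 0.034] [0.486 0.126] zmax [0.034 0.04  0.041]
[241. 243.] 629 [190. 108. 136.] xy [0.66  0.108] [0.736 0.196] zmax [0.034 0.039 0.041]
[392. 259.] 617 [187. 160.  13.] xy [0.319 0.082] [0.362 0.173] zmax [0.035 0.04  0.042]
[338. 271.] 508 [168. 166. 161.] xy [0.437 0.182] [0.477 0.219] zmax [0.066 0.088 0.09 ]
[276. 272.] 425 [169. 170. 167.] xy [0.573 0.192] [0.62  0.237] zmax [0.044 0.047 0.048]
[266. 330.] 584 [173. 169. 167.] xy [0.553 0.316] [0.616 0.379] zmax [0.024 0.026 0.028]
[327. 339.] 864 [180. 179. 174.] xy [0.414 0.303] [0.5   0.386] zmax [0.035 0.04  0.042]
table z [-0.00253157 -0.00119114 -0.00018535]
```

View pics/crop1.png

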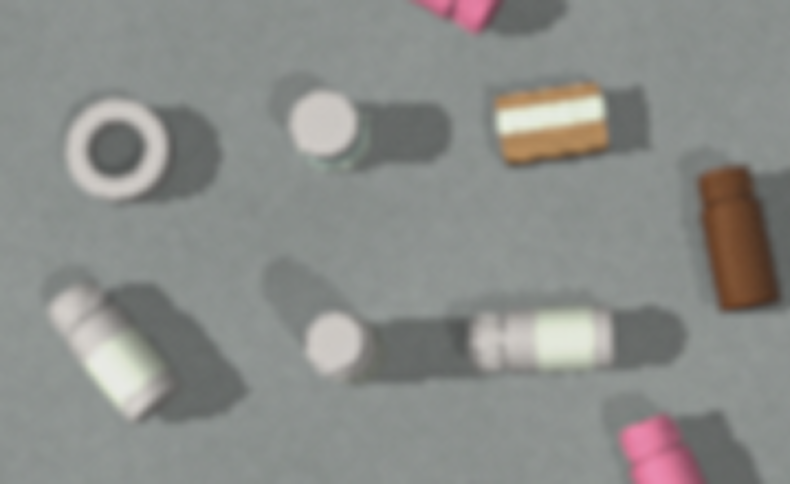

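View pics/crop2.png

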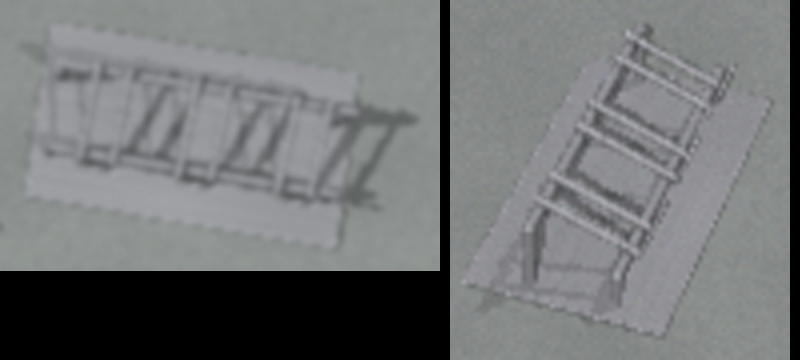

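The crops confirm three white bottles with a pale label or a ribbed cap. They lie at (195,220) with the cap to the upper left, and at (293,217) with the cap to the left. The third stands at (246,218), narrow cap up; the jar at (244,169) is wider and shorter, so it isn't a target. The rack has three wire pairs. Next I'll measure the slope and the exact poses.

```bash
python3 - <<'E'
from h import *
from scipy.spatial.transform import Rotation as Ro
T=dict(np.load('/tmp/top.npz'));S=dict(np.load('/tmp/side.npz'))
def ray(c,uv,z):
    C=-c['R'].T@c['t'];d=np.c_[uv,np.ones(len(uv))]@np.linalg.inv(c['K']).T@c['R']
    return C+d*((z-C[2])/d[:,2])[:,None]
for n,c,box in(('top',T,(360,140,490,220)),('side',S,(275,85,370,180))):
    W=pts(c);x0,y0,x1,y1=box
    hsv=cv2.cvtColor(c['image'],cv2.COLOR_RGB2HSV)
    sub=W[y0:y1,x0:x1];im=c['image'][y0:y1,x0:x1].astype(int)
    # plate: bluish-gray vs greenish table
    m=((im[...,2]-im[...,1])>0).astype(np.uint8)
    m=cv2.morphologyEx(m,cv2.MORPH_CLOSE,np.ones((5,5)))
    m=cv2.morphologyEx(m,cv2.MORPH_OPEN,np.ones((3,3)))
    cs=max(cv2.findContours(m,0,1)[0],key=cv2.contourArea)[:,0]+[x0,y0]
    P=ray(c,cs.astype(float),0.004)[:,:2]
    r=cv2.minAreaRect((P*1000).astype(np.float32));print(n,'plate rect',r)
    # wires
    w=sub[(sub[...,2]>0.02)&(sub[...,2]<.1)]
    A=np.c_[w[:,:2],np.ones(len(w))]
    s=np.linalg.lstsq(A,w[:,2],rcond=None)[0];
    res=w[:,2]-A@s
    k=np.abs(res)<.008
    s=np.linalg.lstsq(A[k],w[k,2],rcond=None)[0]
    print(' slope',s,'az deg',np.degrees(np.arctan2(s[1],s[0])),'mag deg',np.degrees(np.arctan(np.hypot(*s[:2]))), 'wmean',w.mean(0),len(w),k.sum())
    r2=cv2.minAreaRect((w[:,:2]*1000).astype(np.float32));print(' wires rect',r2)
for nm,lo,hi in(('a',(.40,.29),(.52,.395)),('b',(.43,.02),(.50,.13)),('c',(.43,.17),(.485,.222))):
  for n,c in(('top',T),('side',S)):
    W=pts(c);m=np.all((W[...,:2]>lo)&(W[...,:2]<hi),-1)&(W[...,2]>(.028 if nm!='c' else .075))
    w=W[m]; 
    r=cv2.minAreaRect((w[:,:2]*1000).astype(np.float32))
    cen=w.mean(0);e=np.linalg.eigh(np.cov(w[:,:2].T))[1][:,1]
    t=(w[:,:2]-cen[:2])@e;
    print(nm,n,'rect',np.round(r[0],1),np.round(r[1],1),'axis az',np.degrees(np.arctan2(e[1],e[0])).round(1),'range',t.min().round(4),t.max().round(4),'mean',cen.round(4),'ends z',w[t<t.min()+.018,2].max().round(3),w[t>t.max()-.018,2].max().round(3))
s=bot.read_state();print(Ro.from_rotvec(s['tcp_rot']).as_matrix().round(3))
E
```

```text
top plate rect ((570.9749755859375, -268.27032470703125), (263.7063293457031, 151.9670867919922), 80.08584594726562)
 slope [ 0.30355376 -0.05617748 -0.13710721] az deg -10.484873744440003 mag deg 17.155889303745724 wmean [ 0.56388159 -0.26740111  0.04936737] 938 763
 wires rect ((562.4950561523438, -266.1679992675781), (235.51795959472656, 86.72555541992188), 80.27349853515625)
side plate rect ((576.3992919921875, -301.208984375), (306.2820129394531, 410.295166015625), 10.95778751373291)
 slope [ 0.31573803 -0.05958025 -0.14620722] az deg -10.68614490218707 mag deg 17.812746891239016 wmean [ 0.56634461 -0.25483774  0.04752221] 730 580
 wires rect ((562.4254760742188, -262.4468994140625), (240.1914825439453, 86.03878784179688), 80.35783386230469)
a top rect [458.5 341.4] [89.1 37.7] axis az -139.0 range -0.0472 0.0419 mean [0.4568 0.3397 0.0366] ends z 0.043 0.045
a side rect [458.3 345.6] [87.4 38. ] axis az -139.8 range -0.044 0.0435 mean [0.4567 0.347  0.036 ] ends z 0.039 0.044
b top rect [465.2  76.3] [38.5 86.9] axis az 92.8 range -0.0425 0.0446 mean [0.4645 0.0754 0.0366] ends z 0.046 0.044
b side rect [465.   79.4] [37.1 90.9] axis az 93.3 range -0.0472 0.0433 mean [0.4643 0.0812 0.0355] ends z 0.042 0.039
c top rect [457.  194.5] [33.6 32.8] axis az 67.8 range -0.0163 0.0173 mean [0.4576 0.1943 0.0875] ends z 0.093 0.093
c side rect [457.6 198.5] [32.4 34.3] axis az 103.4 range -0.0188 0.0144 mean [0.4573 0.2008 0.0862] ends z 0.091 0.091
[[-0.927  0.374 -0.001]
 [ 0.374  0.927 -0.002]
 [ 0.    -0.002 -1.   ]]
```

```bash
cat > plan.py <<'E'
from h import *
from scipy.spatial.transform import Rotation as Ro, Slerp
def tool(az,tilt=0):
    "az: heading deg of tool x; tilt: deg tool x is raised above horizontal (about tool y)"
    a=np.radians(az);x=np.array([np.cos(a),np.sin(a),0]);z=np.array([0,0,-1.]);y=np.cross(z,x)
    return Ro.from_matrix(np.c_[x,y,z])*Ro.from_euler('y',tilt,degrees=True)
def plan(way,jaw,start=None,vmax=.039,wmax=6.9):
    s=bot.read_state()
    p,R=(s['tool_pos'],Ro.from_rotvec(s['tcp_rot'])) if start is None else start
    p=np.array(p,float);out=[]
    for q,Q in way:
        q=np.array(q,float);rv=(R.inv()*Q).as_rotvec()
        n=max(1,int(np.ceil(max(np.linalg.norm(q-p)/vmax,np.degrees(np.linalg.norm(rv))/wmax))))
        p0,R0=p,R
        for i in range(1,n+1):
            pt=p0+(q-p0)*i/n;Rt=R0*Ro.from_rotvec(rv*i/n)
            a=np.round((R.inv()*Rt).as_rotvec()/.5,2)+0;d=np.round(R.inv().apply(pt-p)/.1,2)+0
            out.append([*a,*d,jaw]);p=p+R.apply(d*.1);R=R*Ro.from_rotvec(a*.5)
    for i in range(0,len(out),5): print('['+','.join('['+','.join('%g'%v for v in r)+']' for r in out[i:i+5])+']')
    return p,R
E
python3 - <<'E'
from plan import *
T=dict(np.load('/tmp/top.npz'));S=dict(np.load('/tmp/side.npz'))
C=np.array([.571,-.2665]);u=np.array([.984,-.177]);v=np.array([.177,.984])
for n,c in(('top',T),('side',S)):
    w=pts(c).reshape(-1,3);w=w[(w[:,2]>.02)&(w[:,2]<.1)]
    U=(w[:,:2]-C)@u;V=(w[:,:2]-C)@v
    k=(abs(U)<70)&(abs(V)<.14);U,V,z=U[k],V[k],w[k,2]
    m=(U>-.03)&(U<.015);h,e=np.histogram(V[m],np.arange(-.13,.13,.004))
    print(n,[(round(a*1000+2),int(b)) for a,b in zip(e,h) if b])
    for a in np.arange(-.06,.05,.006):
        q=(U>a)&(U<a+.006)
        if q.sum()>3: print('  u',round(a*1000),q.sum(),np.percentile(z[q],[50,95]).round(3))
plan([((.4575,.3435,.10),tool(40.3)),((.4575,.3435,.004),tool(40.3))],75)
E
```

```text
top [(-112, 1), (-100, 1), (-96, 24), (-92, 17), (-80, 1), (-72, 10), (-68, 30), (-64, 1), (-32, 1), (-20, 1), (-16, 22), (-12, 18), (8, 9), (12, 30), (60, 1), (64, 22), (68, 14), (88, 12), (92, 25)]
  u -54 38 [0.059 0.062]
  u -48 42 [0.047 0.057]
  u -42 106 [0.036 0.042]
  u -36 180 [0.036 0.044]
  u -30 34 [0.045 0.049]
  u -24 32 [0.046 0.05 ]
  u -18 31 [0.049 0.052]
  u -12 32 [0.051 0.055]
  u -6 30 [0.054 0.058]
  u 0 35 [0.055 0.059]
  u 6 31 [0.058 0.062]
  u 12 33 [0.06  0.064]
  u 18 34 [0.062 0.066]
  u 24 178 [0.059 0.065]
  u 30 102 [0.059 0.065]
side [(-96, 5), (-92, 18), (-88, 10), (-72, 3), (-68, 14), (-64, 14), (-60, 4), (-16, 7), (-12, 18), (-8, 9), (8, 1), (12, 14), (16, 22), (20, 1), (64, 10), (68, 17), (72, 11), (88, 3), (92, 12), (96, 22), (100, 2)]
  u -54 35 [0.056 0.061]
  u -48 18 [0.042 0.053]
  u -42 106 [0.035 0.04 ]
  u -36 101 [0.035 0.042]
  u -30 32 [0.042 0.047]
  u -24 31 [0.045 0.048]
  u -18 25 [0.047 0.05 ]
  u -12 33 [0.05  0.055]
  u -6 24 [0.052 0.056]
  u 0 30 [0.054 0.058]
  u 6 26 [0.056 0.059]
  u 12 30 [0.058 0.061]
  u 18 29 [0.06  0.065]
  u 24 154 [0.057 0.064]
  u 30 56 [0.057 0.064]
[[0,0,0.23,-0.16,-0.1,0.07,75],[0,0,0.23,-0.18,-0.08,0.07,75],[0,0,0.22,-0.18,-0.07,0.08,75],[0,0,0.23,-0.19,-0.04,0.07,75],[0,0,0.23,-0.19,-0.02,0.07,75]]
[[0,0,0.23,-0.2,0.01,0.07,75],[0,0,0.23,-0.19,0.02,0.08,75],[0,0,0.23,-0.19,0.05,0.07,75],[0,0,0.22,-0.18,0.06,0.07,75],[0,0,0.23,-0.17,0.09,0.07,75]]
[[0,0,0.23,-0.16,0.11,0.08,75],[0,0,0.23,-0.15,0.12,0.07,75],[0,0,0.23,-0.13,0.14,0.07,75],[0,0,0.23,-0.12,0.16,0.07,75],[0,0,0.22,-0.1,0.17,0.08,75]]
[[0,0,0.23,-0.08,0.17,0.07,75],[0,0,0.23,-0.05,0.19,0.07,75],[0,0,0.23,-0.04,0.19,0.07,75],[0,0,0,0,0,0.32,75],[0,0,0,0,0,0.32,75]]
[[0,0,0,0,0,0.32,75]]
```

Call:
{"op": "play_rows", "data": {
  "moves": [
    [[0, 0, 0.23, -0.16, -0.1, 0.07, 75], [0, 0, 0.23, -0.18, -0.08, 0.07, 75], [0, 0, 0.22, -0.18, -0.07, 0.08, 75], [0, 0, 0.23, -0.19, -0.04, 0.07, 75], [0, 0, 0.23, -0.19, -0.02, 0.07, 75]]
  ],
  "newtons": 40
}}

```text
time: 0.52
tool_pos: [0.3094, 0.5467, 0.1941]
tcp_rot: [-1.45, -2.787, 0.002]
wrist_force: [0.6, -0.1, -0.7]
width: 0.879
grip_force: 0.0
```

Call:
{"op": "play_rows", "data": {
  "moves": [
    [[0, 0, 0.23, -0.2, 0.01, 0.07, 75], [0, 0, 0.23, -0.19, 0.02, 0.08, 75], [0, 0, 0.23, -0.19, 0.05, 0.07, 75], [0, 0, 0.22, -0.18, 0.06, 0.07, 75], [0, 0, 0.23, -0.17, 0.09, 0.07, 75]]
  ]
}}

```text
time: 0.93
tool_pos: [0.3667, 0.4684, 0.1583]
tcp_rot: [2.175, 2.267, -0.002]
wrist_force: [-0.1, -1.0, 0.2]
width: 0.881
grip_force: 0.0
```

Call:
{"op": "play_rows", "data": {
  "moves": [
    [[0, 0, 0.23, -0.16, 0.11, 0.08, 75], [0, 0, 0.23, -0.15, 0.12, 0.07, 75], [0, 0, 0.23, -0.13, 0.14, 0.07, 75], [0, 0, 0.23, -0.12, 0.16, 0.07, 75], [0, 0, 0.22, -0.1, 0.17, 0.08, 75]]
  ]
}}

```text
time: 1.35
tool_pos: [0.4243, 0.3899, 0.1217]
tcp_rot: [2.724, 1.564, -0.001]
wrist_force: [-0.4, -0.4, -0.3]
width: 0.877
grip_force: 0.0
```

Call:
{"op": "play_rows", "data": {
  "moves": [
    [[0, 0, 0.23, -0.08, 0.17, 0.07, 75], [0, 0, 0.23, -0.05, 0.19, 0.07, 75], [0, 0, 0.23, -0.04, 0.19, 0.07, 75], [0, 0, 0, 0, 0, 0, 75]]
  ]
}}

```text
time: 1.68
tool_pos: [0.4584, 0.341, 0.0991]
tcp_rot: [2.951, 1.072, -0.005]
wrist_force: [-0.3, -0.0, 0.4]
width: 0.876
grip_force: 0.0
```

```bash
python3 - <<'E'
from plan import *
s=bot.read_state();print(s['time'],s['tool_pos'].round(4),Ro.from_rotvec(s['tcp_rot']).as_matrix().round(3).tolist(),s['q'].round(2),s['wrist_force'].round(1))
c=cam('top');save('top1',c['image'])
W=pts(c)
m=(W[...,0]>.35)&(W[...,0]<.56)&(W[...,1]>.24)&(W[...,1]<.45)&(W[...,2]>.09)&(W[...,2]<.13)
w=W[m];print(len(w)); R=Ro.from_rotvec(s['tcp_rot']);L=R.inv().apply(w-s['tool_pos'])
print(np.percentile(L,[2,50,98],axis=0).round(4))
plan([((.4575,.3435,.004),tool(40.3))],75)
E
```

```text
1.6833 [0.4584 0.341  0.0991] [[0.767, 0.642, -0.002], [0.642, -0.767, -0.003], [-0.004, 0.001, -1.0]] [ 0.6   0.19  1.95 -0.    1.    1.47] [-0.3 -0.   0.4]
9
[[-0.0123  0.0381 -0.0265]
 [-0.0092  0.0438 -0.0252]
 [-0.0073  0.05   -0.0185]]
[[0,0,0,0,0,0.32,75],[0,0,0,0,-0.01,0.32,75],[0,0.01,0,0.01,0,0.32,75]]
```

Call:
{"op": "play_rows", "data": {
  "moves": [
    [[0, 0, 0, 0, 0, 0.32, 75], [0, 0, 0, 0.01, -0.02, 0.32, 75], [0, 0, 0, 0, 0, 0.31, 75], [0, 0, 0, 0, 0, 0, 75]]
  ]
}}

```text
time: 2.07
tool_pos: [0.4524, 0.3439, 0.0003]
tcp_rot: [2.946, 1.084, -0.018]
wrist_force: [-1.3, -1.0, -1.2]
width: 0.877
grip_force: 0.0
```

Call:
{"op": "play_rows", "data": {
  "moves": [
    [[0, 0, 0, 0, 0, 0, 30], [0, 0, 0, 0, 0, 0, 30], [0, 0, 0, 0, 0, 0, 30], [0, 0, 0, 0, 0, 0, 30], [0, 0, 0, 0, 0, 0, 30]]
  ]
}}

```text
time: 2.48
tool_pos: [0.4596, 0.3481, 0.009]
tcp_rot: [-2.948, -1.081, -0.008]
wrist_force: [-0.7, 1.3, 5.4]
width: 0.452
grip_force: 40.6
```

Call:
{"op": "play_rows", "data": {
  "moves": [
    [[0, 0, 0, 0, 0, 0, 30], [0, 0, 0, 0, 0, 0, 30], [0, 0, 0, 0, 0, 0, 30]]
  ]
}}

```text
time: 2.73
tool_pos: [0.4596, 0.3481, 0.009]
tcp_rot: [-2.948, -1.081, -0.008]
wrist_force: [0.2, 0.9, 6.2]
width: 0.453
grip_force: 40.7
```

```bash
cat >> plan.py <<'E'
C=np.array([.571,-.2667,0]);U=np.array([.984,-.177,0]);V=np.array([.177,.984,0])
def place(lane,o,up=.0,hill=0.,tilt=20):
    "TCP position to have the bottle centre (tool-frame offset o) in lane (-1,0,1)"
    ax=U*np.cos(np.radians(20))+np.array([0,0,np.sin(np.radians(20))])
    n=-U*np.sin(np.radians(20))+np.array([0,0,np.cos(np.radians(20))])
    return C-.0060*U+.08*lane*V+[0,0,.070]+ax*hill+n*up-tool(-10.2,tilt).apply(o),tool(-10.2,tilt)
E
python3 - <<'E'
from plan import *
s=bot.read_state();p=s['tool_pos'].copy();R=Ro.from_rotvec(s['tcp_rot'])
q,Q=place(-1,[-.0046,0,-.011],.07,.006)
print(q)
plan([(p+[0,0,.15],R),((q+p)/2*[1,1,0]+[0,0,.17],tool(15)),(q,Q)],30)
E
```

```text
[ 0.54088263 -0.34255002  0.12906728]
[[0,0,0,0,0,-0.37,30],[0,0,0,0,0,-0.38,30],[0,0,0,0.01,0,-0.37,30],[0,0,0,0,0,-0.38,30],[0,0,0.1,-0.21,0.32,-0.01,30]]
[[0,0,0.1,-0.2,0.33,-0.02,30],[0,0,0.09,-0.18,0.35,-0.01,30],[0,0,0.1,-0.17,0.35,-0.01,30],[0,-0.01,0.1,-0.14,0.35,-0.02,30],[0,0,0.1,-0.13,0.37,-0.01,30]]
[[0,0,0.1,-0.11,0.37,-0.01,30],[0,0,0.09,-0.1,0.37,-0.01,30],[0,0,0.1,-0.07,0.38,-0.02,30],[-0.02,0.08,0.1,-0.06,0.38,0.05,30],[-0.01,0.07,0.09,-0.03,0.39,0.04,30]]
[[-0.02,0.08,0.1,-0.03,0.38,0.05,30],[-0.02,0.08,0.1,0,0.39,0.05,30],[-0.02,0.07,0.09,0.01,0.38,0.06,30],[-0.01,0.08,0.1,0.02,0.39,0.06,30],[-0.02,0.07,0.1,0.05,0.38,0.06,30]]
[[-0.02,0.08,0.1,0.06,0.38,0.07,30],[-0.02,0.08,0.09,0.07,0.37,0.08,30]]
```

Call:
{"op": "play_rows", "data": {
  "moves": [
    [[0, 0, 0, 0, 0, -0.37, 30], [0, 0, 0, 0, 0, -0.38, 30], [0, 0, 0, 0, 0, -0.4, 30], [0, 0, 0, 0, 0, -0.4, 30], [0, 0, 0.1, -0.21, 0.32, -0.01, 30]]
  ]
}}

```text
time: 3.15
tool_pos: [0.4677, 0.316, 0.1735]
tcp_rot: [-2.967, -1.01, -0.03]
wrist_force: [3.4, 0.4, 1.0]
width: 0.454
grip_force: 40.7
```

Call:
{"op": "play_rows", "data": {
  "moves": [
    [[0, 0, 0.1, -0.2, 0.33, -0.02, 30], [0, 0, 0.09, -0.18, 0.35, -0.01, 30], [0, 0, 0.1, -0.17, 0.35, -0.01, 30], [0, 0, 0.1, -0.14, 0.35, -0.02, 30], [0, 0, 0.1, -0.13, 0.37, -0.01, 30]]
  ]
}}

```text
time: 3.57
tool_pos: [0.485, 0.1145, 0.1703]
tcp_rot: [-3.077, -0.633, -0.003]
wrist_force: [0.7, -0.7, 0.1]
width: 0.45
grip_force: 40.7
```

Call:
{"op": "play_rows", "data": {
  "moves": [
    [[0, 0, 0.1, -0.11, 0.37, -0.01, 30], [0, 0, 0.09, -0.1, 0.37, -0.01, 30], [0, 0, 0.1, -0.07, 0.38, -0.02, 30], [-0.02, 0.08, 0.1, -0.06, 0.38, 0.05, 30], [-0.01, 0.07, 0.09, -0.03, 0.39, 0.04, 30]]
  ]
}}

```text
time: 3.98
tool_pos: [0.5083, -0.0777, 0.1656]
tcp_rot: [3.122, 0.259, 0.125]
wrist_force: [0.8, 0.2, -0.5]
width: 0.453
grip_force: 40.6
```

Call:
{"op": "play_rows", "data": {
  "moves": [
    [[-0.02, 0.08, 0.1, -0.03, 0.38, 0.05, 30], [-0.02, 0.08, 0.1, 0, 0.39, 0.05, 30], [-0.02, 0.07, 0.09, 0.01, 0.38, 0.06, 30], [-0.01, 0.08, 0.1, 0.02, 0.39, 0.06, 30], [-0.02, 0.07, 0.1, 0.05, 0.38, 0.06, 30]]
  ]
}}

```text
time: 4.4
tool_pos: [0.5295, -0.2698, 0.1422]
tcp_rot: [3.085, -0.127, 0.422]
wrist_force: [1.0, 0.1, -1.2]
width: 0.456
grip_force: 40.6
```

Call:
{"op": "play_rows", "data": {
  "moves": [
    [[-0.02, 0.08, 0.1, 0.06, 0.38, 0.07, 30], [-0.02, 0.08, 0.09, 0.07, 0.37, 0.08, 30], [0, 0, 0, 0, 0, 0, 30], [0, 0, 0, 0, 0, 0, 30]]
  ]
}}

```text
time: 4.73
tool_pos: [0.5376, -0.3459, 0.1316]
tcp_rot: [3.048, -0.276, 0.538]
wrist_force: [-0.2, 0.2, -1.1]
width: 0.45
grip_force: 40.6
```

```bash
python3 - <<'E'
from plan import *
s=bot.read_state();R=Ro.from_rotvec(s['tcp_rot']);print(s['time'],s['tool_pos'].round(4),R.as_matrix().round(3).tolist(),s['q'].round(2),s['wrist_force'].round(1),s['width'],s['grip_force'])
ims=[]
for n in('top','side'):
    c=cam(n);W=pts(c)
    L=R.inv().apply(W.reshape(-1,3)-s['tool_pos']).reshape(W.shape)
    m=(abs(L[...,0])<.065)&(abs(L[...,1])<.024)&(L[...,2]>-.05)&(L[...,2]<.03)
    w=L[m];print(n,len(w),np.percentile(w,[1,50,99],axis=0).round(4).tolist())
    for a in np.arange(-.06,.06,.01):
        k=(w[:,0]>a)&(w[:,0]<a+.01)
        if k.sum()>4: print(round(a,3),k.sum(),np.percentile(w[k,1],[3,97]).round(4),np.percentile(w[k,2],[3,50]).round(4))
    P=R.apply([0,0,0])+s['tool_pos'];q=c['K']@(c['R']@P+c['t']);x,y=(q[:2]/q[2]).astype(int)
    ims.append(cv2.resize(c['image'][max(y-60,0):y+60,x-65:x+65],(390,360),interpolation=2))
save('hand1',np.hstack(ims))
E
```

```text
4.7333 [ 0.5376 -0.3459  0.1316] [[0.924, -0.18, 0.337], [-0.168, -0.984, -0.064], [0.343, 0.003, -0.939]] [-0.7   0.1   2.03  0.26  0.72  0.88] [-0.2  0.2 -1.1] 0.4503473903244068 40.61553955078125
top 268 [[-0.0473, -0.0207, -0.0336], [0.0183, -0.0082, -0.0252], [0.04, 0.0145, -0.0052]]
-0.05 33 [-0.0186  0.0004] [-0.0337 -0.0278]
-0.04 33 [-0.019  -0.0051] [-0.0322 -0.0275]
-0.03 15 [-0.02   -0.0089] [-0.032 -0.022]
0.01 57 [-0.0201  0.0111] [-0.0331 -0.0258]
0.02 53 [-0.0164  0.0131] [-0.0309 -0.0248]
0.03 71 [-0.0162  0.0138] [-0.0306 -0.0246]
side 301 [[-0.0481, -0.0239, -0.0347], [-0.0185, -0.0162, -0.0229], [0.0378, 0.0104, 0.0001]]
-0.05 44 [-0.0234  0.0049] [-0.0319 -0.0248]
-0.04 53 [-0.0235  0.0056] [-0.0328 -0.0244]
-0.03 47 [-0.0234  0.0021] [-0.0334 -0.0237]
-0.02 30 [-0.0236  0.008 ] [-0.0343 -0.025 ]
0.01 39 [-0.0236  0.0006] [-0.031  -0.0225]
0.02 46 [-0.022   0.0028] [-0.0293 -0.0205]
0.03 39 [-0.0221  0.0048] [-0.0274 -0.0223]
```

View pics/hand1.png

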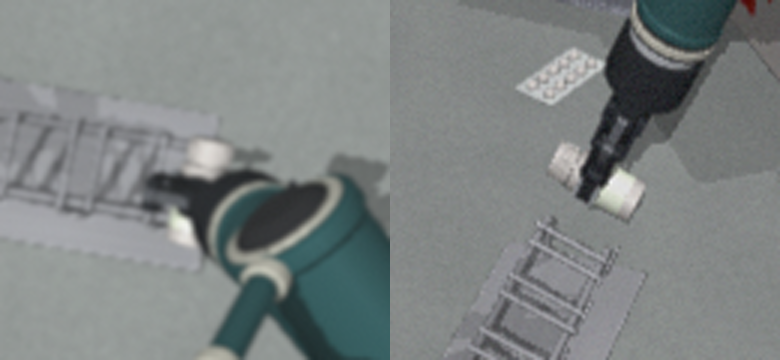

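The bottle is held at mid-body with its cap uphill (side crop: cap left, base right). The top camera agrees with the gripper to about 1 mm in y, while the side one is off by about 3 mm. I've corrected for that and will lower it now.

```bash
sed -i 's/-.2667,0/-.2690,0/' plan.py; python3 - <<'E'
from plan import *
o=[-.0045,0,-.012]
plan([place(-1,o,.03,.005),place(-1,o,.0,.005),place(-1,o,-.001,-.005)],30,vmax=.02)
E
```

```text
[[0,0,0,0,0,0.15,30],[0,0,0,0,0,0.15,30],[0,0,0,0,0.01,0.15,30],[0,0,0,0,0,0.15,30],[0,0,0,0,0,0.15,30]]
[[0,0,0,-0.1,0,0.01,30]]
```

Call:
{"op": "play_rows", "data": {
  "moves": [
    [[0, 0, 0, 0, 0, 0.15, 30], [0, 0, 0, 0, 0, 0.15, 30], [0, 0, 0, 0, 0.01, 0.15, 30], [0, 0, 0, 0, 0, 0.15, 30], [0, 0, 0, 0, 0, 0.13, 30]]
  ]
}}

```text
time: 5.25
tool_pos: [0.5641, -0.3479, 0.063]
tcp_rot: [3.049, -0.267, 0.54]
wrist_force: [0.9, 0.4, -1.5]
width: 0.451
grip_force: 40.6
```

Call:
{"op": "play_rows", "data": {
  "moves": [
    [[0, 0, 0, 0, 0, 0.02, 30], [0, 0, 0, -0.04, 0, 0, 30], [0, 0, 0, -0.03, 0, 0, 30], [0, 0, 0, 0, 0, 0, 30]]
  ]
}}

```text
time: 5.58
tool_pos: [0.5588, -0.3481, 0.0601]
tcp_rot: [3.047, -0.27, 0.544]
wrist_force: [4.1, 1.7, -0.1]
width: 0.454
grip_force: 41.4
```

```bash
cat > chk.py <<'E'
from plan import *
def chk(lane,o):
    s=bot.read_state();R=Ro.from_rotvec(s['tcp_rot']);q,Q=place(lane,o)
    print('t',s['time'],'tcp-goal in tool axes mm',(Q.inv().apply(s['tool_pos']-q)*1000).round(1),'rot err deg',np.degrees((Q.inv()*R).as_rotvec()).round(1),'F tool',R.inv().apply(s['wrist_force']).round(1),s['width'].round(3),s['grip_force'])
E
python3 -c "from chk import *;chk(-1,[-.0045,0,-.012])"
```

```text
Traceback (most recent call last):
  File "chk.py", line 4, in chk
    print('t',s['time'],'tcp-goal in tool axes mm',(Q.inv().apply(s['tool_pos']-q)*1000).round(1),'rot err deg',np.degrees((Q.inv()*R).as_rotvec()).round(1),'F tool',R.inv().apply(s['wrist_force']).round(1),s['width'].round(3),s['grip_force'])
                                                                                                                                                                                                               ^^^^^^^^^^^^^^^^
AttributeError: 'float' object has no attribute 'round'
```

Call:
{"op": "play_rows", "data": {
  "moves": [
    [[0, 0, 0, 0, 0, 0.02, 30], [0, 0, 0, 0, 0, 0.02, 30], [0, 0, 0, 0, 0, 0, 30]]
  ]
}}

```text
time: 5.83
tool_pos: [0.5596, -0.3481, 0.0594]
tcp_rot: [3.049, -0.268, 0.542]
wrist_force: [-13.8, 10.1, 25.8]
width: 0.45
grip_force: 44.8
```

```bash
sed -i "s/s\['width'\].round(3)/s['width']/" chk.py
python3 -c "from chk import *;chk(-1,[-.0045,0,-.012])"
```

```text
t 5.8333 tcp-goal in tool axes mm [ 0.1 -0.1  1. ] rot err deg [-0.1  0.2 -0.2] F tool [ -5.5  -7.5 -29.5] 0.4495042102893127 44.77201581001282
```

Contact on the wires, within 1 mm of the computed pose. Relieve, release, retract.

Call:
{"op": "play_rows", "data": {
  "moves": [
    [[0, 0, 0, 0, 0, -0.03, 30], [0, 0, 0, 0, 0, 0, 65], [0, 0, 0, 0, 0, 0, 65], [0, 0, 0, 0, 0, 0, 65], [0, 0, 0, 0, 0, -0.2, 65]]
  ]
}}

```text
time: 6.25
tool_pos: [0.5487, -0.3454, 0.0721]
tcp_rot: [3.054, -0.271, 0.53]
wrist_force: [-0.4, 0.3, -0.2]
width: 0.759
grip_force: 0.0
```

Call:
{"op": "play_rows", "data": {
  "moves": [
    [[0, 0, 0, 0, 0, -0.4, 65], [0, 0, 0, 0, 0, -0.4, 65], [0, 0, 0, 0, 0, -0.2, 65], [0, 0, 0, 0, 0, 0, 65]]
  ]
}}

```text
time: 6.58
tool_pos: [0.5189, -0.3435, 0.1768]
tcp_rot: [3.041, -0.27, 0.55]
wrist_force: [-0.0, -0.5, 0.5]
width: 0.76
grip_force: 0.0
```

```bash
python3 - <<'E'
from plan import *
s=bot.read_state();print(s['time'],s['tool_pos'].round(3),s['q'].round(2))
# next: bottle b, cap az 93, centre (.465,.0755)
plan([((.465,.0755,.12),tool(93)),((.465,.0755,.014),tool(93))],70)
E
```

```text
6.5833 [ 0.519 -0.343  0.177] [-0.72  0.02  2.03  0.25  0.8   0.88]
[[0.04,-0.03,-0.22,-0.09,-0.25,0,70],[0.04,-0.03,-0.22,-0.05,-0.26,0.01,70],[0.04,-0.03,-0.23,-0.03,-0.27,0.02,70],[0.04,-0.03,-0.22,0,-0.26,0.02,70],[0.05,-0.03,-0.22,0.03,-0.27,0.03,70]]
[[0.04,-0.04,-0.22,0.06,-0.25,0.03,70],[0.04,-0.03,-0.23,0.09,-0.25,0.03,70],[0.04,-0.03,-0.22,0.12,-0.24,0.04,70],[0.04,-0.03,-0.22,0.14,-0.22,0.04,70],[0.04,-0.03,-0.22,0.17,-0.2,0.05,70]]
[[0.04,-0.03,-0.23,0.19,-0.18,0.04,70],[0.04,-0.03,-0.22,0.21,-0.16,0.05,70],[0.04,-0.03,-0.22,0.22,-0.14,0.04,70],[0.05,-0.03,-0.22,0.24,-0.11,0.04,70],[0.04,-0.03,-0.22,0.25,-0.07,0.05,70]]
[[0.04,-0.04,-0.23,0.26,-0.05,0.04,70],[0,0,0,0,0,0.35,70],[0,0,0,0,0,0.35,70],[0,0,0,0,0,0.36,70]]
```

Call:
{"op": "play_rows", "data": {
  "moves": [
    [[0.04, -0.03, -0.22, -0.09, -0.25, 0, 70], [0.04, -0.03, -0.22, -0.05, -0.26, 0.01, 70], [0.04, -0.03, -0.23, -0.03, -0.27, 0.02, 70], [0.04, -0.03, -0.22, 0, -0.26, 0.02, 70], [0.05, -0.03, -0.22, 0.03, -0.27, 0.03, 70]]
  ]
}}

```text
time: 7.0
tool_pos: [0.499, -0.2083, 0.1514]
tcp_rot: [3.037, 0.611, 0.4]
wrist_force: [-0.8, 0.6, 0.2]
width: 0.82
grip_force: 0.0
```

Call:
{"op": "play_rows", "data": {
  "moves": [
    [[0.04, -0.04, -0.22, 0.06, -0.25, 0.03, 70], [0.04, -0.03, -0.23, 0.09, -0.25, 0.03, 70], [0.04, -0.03, -0.22, 0.12, -0.24, 0.04, 70], [0.04, -0.03, -0.22, 0.14, -0.22, 0.04, 70], [0.04, -0.03, -0.22, 0.17, -0.2, 0.05, 70]]
  ]
}}

```text
time: 7.42
tool_pos: [0.4824, -0.0777, 0.135]
tcp_rot: [2.775, 1.442, 0.226]
wrist_force: [0.1, 0.6, -0.7]
width: 0.82
grip_force: 0.0
```

Call:
{"op": "play_rows", "data": {
  "moves": [
    [[0.04, -0.03, -0.23, 0.19, -0.18, 0.04, 70], [0.04, -0.03, -0.22, 0.21, -0.16, 0.05, 70], [0.04, -0.03, -0.22, 0.22, -0.14, 0.04, 70], [0.05, -0.03, -0.22, 0.24, -0.11, 0.04, 70], [0.04, -0.03, -0.22, 0.25, -0.07, 0.05, 70]]
  ]
}}

```text
time: 7.83
tool_pos: [0.4654, 0.0528, 0.1183]
tcp_rot: [-2.274, -2.152, -0.035]
wrist_force: [0.2, -0.1, 1.3]
width: 0.82
grip_force: 0.0
```

Call:
{"op": "play_rows", "data": {
  "moves": [
    [[0.04, -0.04, -0.23, 0.26, -0.05, 0.04, 70], [0, 0, 0, 0, 0, 0, 70], [0, 0, 0, 0, 0, 0, 70]]
  ]
}}

```text
time: 8.08
tool_pos: [0.462, 0.0792, 0.1146]
tcp_rot: [-2.149, -2.277, 0.007]
wrist_force: [0.0, -0.3, 0.0]
width: 0.822
grip_force: 0.0
```

```bash
cat >> chk.py <<'E'
def bottles():
    "measure bottles in the rack, top camera (y bias +1 mm) and side (+3.5)"
    for n,b in(('top',.001),('side',.0035)):
        c=cam(n);W=pts(c)-[0,b,0]
        Q=tool(-10.2,20)
        for lane in(-1,0,1):
            q=place(lane,[0,0,0])[0];L=Q.inv().apply(W.reshape(-1,3)-q)
            m=(abs(L[:,0])<.07)&(abs(L[:,1])<.03)&(L[:,2]<-.008)&(L[:,2]>-.035)
            w=L[m]
            if len(w)<60: continue
            e=[np.percentile(w[k,1],[3,97]).mean().round(4) for k in(w[:,0]<-.01,w[:,0]>.01)]
            zz=[np.percentile(w[k,2],5).round(4) for k in(w[:,0]<-.01,(w[:,0]>-.01)&(w[:,0]<.02),w[:,0]>.025)]
            print(n,'lane',lane,len(w),'x range',np.percentile(w[:,0],[1,99]).round(4),'y base/cap',e,'top z base..cap',zz)
    return
E
python3 - <<'E'
from chk import *
bottles();s=bot.read_state();print(s['tool_pos'].round(4),s['q'].round(2))
plan([((.465,.0755,.014),tool(93))],70)
E
```

```text
top lane -1 438 x range [-0.0427  0.0432] y base/cap [np.float64(-0.0005), np.float64(-0.0007)] top z base..cap [np.float64(-0.0215), np.float64(-0.0219), np.float64(-0.0193)]
[0.4625 0.0776 0.1154] [ 0.11 -0.02  2.14  0.01  1.02  0.05]
[[-0.01,0,0,-0.01,0.01,0.34,70],[0,-0.01,0,-0.01,0.01,0.34,70],[-0.01,0,0,-0.01,0.01,0.33,70]]
```

Bottle a lies right in the far lane. Grasp b.

Call:
{"op": "play_rows", "data": {
  "moves": [
    [[0, 0, 0, -0.01, 0.01, 0.34, 70], [0, 0, 0, -0.01, 0.01, 0.34, 70], [0, 0, 0, 0, 0.01, 0.33, 70], [0, 0, 0, 0, 0, 0, 70], [0, 0, 0, 0, 0, 0, 30]]
  ]
}}

```text
time: 8.6
tool_pos: [0.4631, 0.0751, 0.0138]
tcp_rot: [-2.154, -2.27, 0.01]
wrist_force: [0.4, -0.7, 0.5]
width: 0.695
grip_force: 0.0
```

Call:
{"op": "play_rows", "data": {
  "moves": [
    [[0, 0, 0, 0, 0, 0, 30], [0, 0, 0, 0, 0, 0, 30], [0, 0, 0, 0, 0, 0, 30], [0, 0, 0, 0, 0, 0, 30], [0, 0, 0, 0, 0, 0, 30]]
  ]
}}

```text
time: 9.02
tool_pos: [0.4676, 0.0766, 0.0176]
tcp_rot: [-2.156, -2.278, -0.002]
wrist_force: [-0.8, -1.4, 7.0]
width: 0.445
grip_force: 40.8
```

```bash
python3 - <<'E'
from plan import *
s=bot.read_state();p=s['tool_pos'].copy();R=Ro.from_rotvec(s['tcp_rot'])
o=R.inv().apply(np.array([.465,.0755,.020])-p);print(s['time'],p.round(4),o.round(4),s['width'],s['grip_force'],s['wrist_force'].round(1))
o[1]=0
q,Q=place(0,o,.07,.006)
plan([(p+[0,0,.14],R),(q,Q)],30)
E
```

```text
9.0167 [0.4676 0.0766 0.0176] [-0.001  -0.0027 -0.0024] 0.44456536299069355 40.774569511413574 [-0.8 -1.4  7. ]
[[0,0,0,0,0,-0.35,30],[0,0,0,0,0,-0.35,30],[0,0,0,0,0,-0.35,30],[0,0,0,0.01,0,-0.35,30],[-0.04,0.03,0.22,-0.22,0.04,0.01,30]]
[[-0.04,0.03,0.23,-0.21,0.06,0.01,30],[-0.04,0.03,0.22,-0.2,0.09,0.01,30],[-0.04,0.03,0.22,-0.19,0.1,0.01,30],[-0.04,0.03,0.22,-0.18,0.13,0.01,30],[-0.04,0.04,0.23,-0.17,0.15,0,30]]
[[-0.04,0.03,0.22,-0.14,0.16,0.01,30],[-0.04,0.03,0.22,-0.13,0.18,0.01,30],[-0.04,0.03,0.22,-0.11,0.19,0.01,30],[-0.04,0.03,0.23,-0.08,0.2,0.01,30],[-0.04,0.03,0.22,-0.07,0.21,0.02,30]]
[[-0.04,0.03,0.22,-0.04,0.22,0.02,30],[-0.04,0.03,0.23,-0.01,0.22,0.02,30],[-0.04,0.03,0.22,0.01,0.21,0.03,30],[-0.04,0.03,0.22,0.03,0.22,0.03,30],[-0.04,0.04,0.22,0.06,0.21,0.04,30]]
```

The grip is near the fingertips, so I'll regrasp 9 mm deeper.

Call:
{"op": "play_rows", "data": {
  "moves": [
    [[0, 0, 0, 0, 0, 0, 70], [0, 0, 0, 0, 0, 0, 70], [0, 0, 0, 0, 0, 0, 70], [0, 0, 0, 0, 0, 0.09, 70], [0, 0, 0, 0, 0, 0, 70]]
  ]
}}

```text
time: 9.43
tool_pos: [0.4641, 0.0766, 0.005]
tcp_rot: [-2.153, -2.274, 0.006]
wrist_force: [0.1, -0.1, -0.8]
width: 0.817
grip_force: 0.0
```

Call:
{"op": "play_rows", "data": {
  "moves": [
    [[0, 0, 0, 0, 0, 0, 30], [0, 0, 0, 0, 0, 0, 30], [0, 0, 0, 0, 0, 0, 30], [0, 0, 0, 0, 0, 0, 30], [0, 0, 0, 0, 0, 0, 30]]
  ]
}}

```text
time: 9.85
tool_pos: [0.4654, 0.0766, 0.0064]
tcp_rot: [-2.154, -2.275, 0.003]
wrist_force: [0.6, 0.0, -0.7]
width: 0.454
grip_force: 40.2
```

```bash
python3 - <<'E'
from plan import *
s=bot.read_state();p=s['tool_pos'].copy();R=Ro.from_rotvec(s['tcp_rot'])
o=R.inv().apply(np.array([.465,.0755,.020])-p);print(s['time'],p.round(4),o.round(4),s['width'],s['grip_force'],s['wrist_force'].round(1))
o[1]=0
q,Q=place(0,o,.07,.006)
plan([(p+[0,0,.14],R),(q,Q)],30)
E
```

```text
9.85 [0.4654 0.0766 0.0064] [-0.001  -0.0006 -0.0136] 0.45352353231307013 40.19192397594452 [ 0.6  0.  -0.7]
[[0,0,0,0,0,-0.35,30],[0,0,0,0,-0.01,-0.35,30],[0,0,0,0,0,-0.35,30],[0,0,0,0.01,0,-0.35,30],[-0.04,0.03,0.22,-0.22,0.04,0.01,30]]
[[-0.04,0.03,0.23,-0.21,0.07,0.01,30],[-0.04,0.03,0.22,-0.2,0.09,0.01,30],[-0.04,0.04,0.22,-0.19,0.11,0.01,30],[-0.04,0.03,0.22,-0.18,0.13,0,30],[-0.04,0.03,0.23,-0.16,0.15,0.01,30]]
[[-0.04,0.03,0.22,-0.15,0.17,0.01,30],[-0.04,0.03,0.22,-0.12,0.18,0,30],[-0.04,0.03,0.22,-0.11,0.2,0.01,30],[-0.04,0.04,0.23,-0.08,0.2,0.02,30],[-0.04,0.03,0.22,-0.06,0.21,0.01,30]]
[[-0.04,0.03,0.22,-0.03,0.22,0.02,30],[-0.05,0.03,0.22,-0.02,0.22,0.03,30],[-0.04,0.03,0.23,0.02,0.22,0.03,30],[-0.04,0.03,0.22,0.03,0.22,0.03,30],[-0.04,0.04,0.22,0.06,0.21,0.04,30]]
```

Call:
{"op": "play_rows", "data": {
  "moves": [
    [[0, 0, 0, 0, 0, -0.35, 30], [0, 0, 0, 0, -0.01, -0.35, 30], [0, 0, 0, 0, 0, -0.35, 30], [0, 0, 0, 0.01, 0, -0.35, 30], [-0.04, 0.03, 0.22, -0.22, 0.04, 0.01, 30]]
  ]
}}

```text
time: 10.27
tool_pos: [0.4764, 0.058, 0.1537]
tcp_rot: [2.278, 2.16, 0.054]
wrist_force: [1.5, -0.4, -0.5]
width: 0.455
grip_force: 40.8
```

Call:
{"op": "play_rows", "data": {
  "moves": [
    [[-0.04, 0.03, 0.23, -0.21, 0.07, 0.01, 30], [-0.04, 0.03, 0.22, -0.2, 0.09, 0.01, 30], [-0.04, 0.04, 0.22, -0.19, 0.11, 0.01, 30], [-0.04, 0.03, 0.22, -0.18, 0.13, 0, 30], [-0.04, 0.03, 0.23, -0.16, 0.15, 0.01, 30]]
  ]
}}

```text
time: 10.68
tool_pos: [0.4981, -0.0525, 0.1386]
tcp_rot: [2.782, 1.428, 0.229]
wrist_force: [0.3, 0.5, -0.4]
width: 0.456
grip_force: 40.7
```

Call:
{"op": "play_rows", "data": {
  "moves": [
    [[-0.04, 0.03, 0.22, -0.15, 0.17, 0.01, 30], [-0.04, 0.03, 0.22, -0.12, 0.18, 0, 30], [-0.04, 0.03, 0.22, -0.11, 0.2, 0.01, 30], [-0.04, 0.04, 0.23, -0.08, 0.2, 0.02, 30], [-0.04, 0.03, 0.22, -0.06, 0.21, 0.01, 30]]
  ]
}}

```text
time: 11.1
tool_pos: [0.5247, -0.1596, 0.132]
tcp_rot: [3.041, 0.595, 0.401]
wrist_force: [-0.4, 0.4, -0.1]
width: 0.45
grip_force: 40.7
```

Call:
{"op": "play_rows", "data": {
  "moves": [
    [[-0.04, 0.03, 0.22, -0.03, 0.22, 0.02, 30], [-0.05, 0.03, 0.22, -0.02, 0.22, 0.03, 30], [-0.04, 0.03, 0.23, 0.02, 0.22, 0.03, 30], [-0.04, 0.03, 0.22, 0.03, 0.22, 0.03, 30], [-0.04, 0.04, 0.22, 0.06, 0.21, 0.04, 30]]
  ]
}}

```text
time: 11.52
tool_pos: [0.5523, -0.2673, 0.1251]
tcp_rot: [3.048, -0.279, 0.542]
wrist_force: [0.0, -1.2, -0.9]
width: 0.453
grip_force: 40.7
```

Call:
{"op": "play_rows", "data": {
  "moves": [
    [[0, 0, 0, 0, 0, 0, 30], [0, 0, 0, 0, 0, 0, 30]]
  ]
}}

```text
time: 11.68
tool_pos: [0.5519, -0.2665, 0.1248]
tcp_rot: [3.05, -0.27, 0.539]
wrist_force: [0.5, 1.0, -0.8]
width: 0.455
grip_force: 40.7
```

```bash
python3 - <<'E'
from chk import *
o=[-.001,0,-.0136]
chk(0,o)
s=bot.read_state();R=Ro.from_rotvec(s['tcp_rot'])
for n,b in(('top',.001),('side',.0035)):
    c=cam(n);L=R.inv().apply((pts(c)-[0,b,0]).reshape(-1,3)-s['tool_pos'])
    w=L[(abs(L[:,0])<.065)&(abs(L[:,1])<.024)&(L[:,2]>-.05)&(L[:,2]<.01)]
    print(n,np.percentile(w,[1,50,99],axis=0).round(4).tolist(),np.percentile(w[w[:,0]<-.02,2],5).round(4),np.percentile(w[(w[:,0]>.028),2],5).round(4))
plan([place(0,o,.03,.005),place(0,o,.0,.005)],30,vmax=.02)
E
```

```text
t 11.6833 tcp-goal in tool axes mm [  5.3   0.9 -69.6] rot err deg [-0.1  0.1 -0.1] F tool [ 0.  -1.1  0.9] 0.45504345483946634 40.67392408847809
top [[-0.0422, -0.0195, -0.0362], [0.0279, -0.0066, -0.027], [0.0441, 0.0178, -0.0091]] -0.0321 -0.0324
side [[-0.0437, -0.0233, -0.0368], [-0.0081, -0.0122, -0.0247], [0.0429, 0.0139, -0.0009]] -0.0345 -0.0304
[[0,0,0,0,0,0.2,30],[0,0,0.01,0,0,0.2,30],[0,0,0,0,0,0.15,30],[0,0,0,0,0,0.15,30]]
```

Call:
{"op": "play_rows", "data": {
  "moves": [
    [[0, 0, 0, 0, -0.01, 0.2, 30], [0, 0, 0, 0, 0, 0.2, 30], [0, 0, 0, 0, 0, 0.15, 30], [0, 0, 0, 0, 0, 0.12, 30], [0, 0, 0, 0, 0, 0.03, 30]]
  ]
}}

```text
time: 12.2
tool_pos: [0.5759, -0.2687, 0.0585]
tcp_rot: [3.05, -0.267, 0.538]
wrist_force: [-15.1, -1.0, 18.8]
width: 0.453
grip_force: 42.9
```

Call:
{"op": "play_rows", "data": {
  "moves": [
    [[0, 0, 0, -0.03, 0, 0, 30], [0, 0, 0, -0.03, 0, 0, 30], [0, 0, 0, 0, 0, 0, 30]]
  ]
}}

```text
time: 12.45
tool_pos: [0.5702, -0.2679, 0.0573]
tcp_rot: [3.05, -0.269, 0.54]
wrist_force: [-0.7, -0.3, -0.9]
width: 0.452
grip_force: 40.7
```

```bash
python3 -c "from chk import *;chk(0,[0,0,-.0136])"
```

```text
t 12.45 tcp-goal in tool axes mm [ 0.4 -1.   0.1] rot err deg [-0.1  0.1 -0.1] F tool [-0.9  0.4  0.7] 0.45174548899702166 40.69491147994995
```

Call:
{"op": "play_rows", "data": {
  "moves": [
    [[0, 0, 0, -0.02, 0, 0, 30], [0, 0, 0, 0, 0, 0, 30]]
  ]
}}

```text
time: 12.62
tool_pos: [0.5695, -0.2683, 0.0576]
tcp_rot: [3.048, -0.27, 0.544]
wrist_force: [1.6, 0.1, -0.9]
width: 0.45
grip_force: 40.7
```

Call:
{"op": "play_rows", "data": {
  "moves": [
    [[0, 0, 0, 0, 0, 0, 65], [0, 0, 0, 0, 0, 0, 65], [0, 0, 0, 0, 0, 0, 65], [0, 0, 0, 0, 0, -0.25, 65], [0, 0, 0, 0, 0, -0.4, 65]]
  ]
}}

```text
time: 13.03
tool_pos: [0.544, -0.2622, 0.1132]
tcp_rot: [3.056, -0.271, 0.528]
wrist_force: [0.7, 0.3, 0.3]
width: 0.76
grip_force: 0.0
```

Call:
{"op": "play_rows", "data": {
  "moves": [
    [[0, 0, 0, 0, 0, -0.4, 65], [0, 0, 0, 0, 0, -0.2, 65], [0, 0, 0, 0, 0, 0, 65]]
  ]
}}

```text
time: 13.28
tool_pos: [0.529, -0.2625, 0.1811]
tcp_rot: [3.041, -0.269, 0.555]
wrist_force: [1.2, -0.8, 0.5]
width: 0.764
grip_force: 0.0
```

```bash
python3 - <<'E'
from chk import *
bottles()
s=bot.read_state();print(s['time'],s['tool_pos'].round(4),s['q'].round(2))
c=cam('top');W=pts(c);w=W[(W[...,0]>.42)&(W[...,0]<.5)&(W[...,1]>.16)&(W[...,1]<.23)&(W[...,2]>.075)]
r=cv2.minAreaRect((w[:,:2]*1000).astype(np.float32));print(r, w[:,2].max())
# bottle c (.4575,.1935): tool x up = tilt 70 forward; heading 23 deg, approach outward
Q=tool(23,60);g=np.array([.4575,.1935,.050])
tz=Q.as_matrix()[:,2];ty=g+tz*.012
print(tz.round(3),ty)
plan([(ty-tz*.12,Q),(ty-tz*.10,Q)],75)
E
```

```text
Traceback (most recent call last):
  File "chk.py", line 15, in bottles
    e=[np.percentile(w[k,1],[3,97]).mean().round(4) for k in(w[:,0]<-.01,w[:,0]>.01)]
       ~~~~~~~~~~~~~^^^^^^^^^^^^^^^
IndexError: index -1 is out of bounds for axis 0 with size 0
```

```bash
cat > ik.py <<'E'
from plan import *
from scipy.optimize import least_squares
lo=np.array([-2.63,-.94,.31,-1.31,0,-2.55]);hi=-lo.copy();hi[:]=[2.63,2.18,2.57,4.45,2.66,2.55]
def fk(q,L):
    e=Ro.from_euler
    R1=e('z',q[0]);R2=R1*e('y',q[1]);R3=R2*e('y',q[2]);R5=R3*e('z',q[3])*e('y',q[4]);R6=R5*e('z',q[5])
    return R1.apply([L[3],L[4],L[5]])+R2.apply([L[6],0,L[0]])+R3.apply([L[7],0,L[1]])+R5.apply([0,0,L[2]]),R6
D=[([1.15007,.26473,1.60526,0,1.27371,-.0369],[.25249,.62527,.23004]),([.6,.19,1.95,0,1.0,1.47],[.4584,.341,.0991]),([-.7,.1,2.03,.26,.72,.88],[.5376,-.3459,.1316]),([-.72,.02,2.03,.25,.8,.88],[.519,-.343,.177]),([.11,-.02,2.14,.01,1.02,.05],[.4625,.0776,.1154])]
s=bot.read_state();D.append((s['q'],s['tool_pos']))
L=least_squares(lambda L:np.r_[np.concatenate([fk(q,L)[0]-p for q,p in D]),.02*(L-[.4,.4,.25,0,0,.3,0,0])],[.4,.4,.25,0,0,.3,0,0]).x
if __name__=='__main__':
    print(L.round(3),[np.abs(fk(q,L)[0]-p).max().round(4) for q,p in D])
    R0=Ro.from_rotvec(s['tcp_rot']);print('rot diff',(fk(s['q'],L)[1].inv()*R0).as_rotvec().round(3))
    off=fk(s['q'],L)[1].inv()*R0
    def ik(p,R,q0):
        r=least_squares(lambda q:np.r_[(fk(q,L)[0]-p)*5,((fk(q,L)[1]*off).inv()*R).as_rotvec()],q0,bounds=(lo,hi));return r.x.round(2),r.cost.round(5)
    for tau in(40,50,60):
        for head in(0,23,35):
            Q=tool(head,tau);tz=Q.as_matrix()[:,2];g=np.array([.4575,.1935,.05])+tz*.012
            print(tau,head,ik(g,Q,[.4,.2,1.9,0,.5,1.5]),ik(g-tz*.1,Q,[.4,.0,2.1,0,.5,1.5]))
        P,R=place(1,[0,0,-.012],0,0,tau-70);print('place',ik(P,R,[-.3,.3,1.6,0,1.5,1.5]))
E
python3 ik.py
```

```text
[ 0.516  0.579  0.356 -0.012  0.023  0.265  0.001  0.006] [np.float64(0.0019), np.float64(0.0005), np.float64(0.0012), np.float64(0.0022), np.float64(0.0023), np.float64(0.0008)]
rot diff [-0.     0.     1.571]
40 0 (array([ 0.43, -0.12,  2.52, -0.66,  0.21,  2.55]), np.float64(0.01449)) (array([ 0.59, -0.42,  2.57, -0.57,  0.5 ,  2.55]), np.float64(0.0077))
40 23 (array([ 0.32, -0.11,  2.57,  1.09,  0.06,  0.42]), np.float64(0.00128)) (array([ 0.31, -0.45,  2.57,  0.12,  0.44,  1.38]), np.float64(0.009))
40 35 (array([ 0.16, -0.09,  2.57,  1.44,  0.29, -0.23]), np.float64(0.00037)) (array([ 0.04, -0.41,  2.57,  0.68,  0.57,  0.48]), np.float64(0.0053))
place (array([-0.31,  0.63,  1.5 , -0.07,  1.53,  1.46]), np.float64(0.0))
50 0 (array([ 0.37, -0.15,  2.57, -0.72,  0.09,  2.55]), np.float64(0.04412)) (array([ 0.6 , -0.41,  2.57, -0.59,  0.5 ,  2.55]), np.float64(0.04341))
50 23 (array([ 0.36, -0.12,  2.57,  0.88,  0.  ,  0.66]), np.float64(0.02041)) (array([ 0.31, -0.43,  2.57,  0.13,  0.42,  1.37]), np.float64(0.05203))
50 35 (array([ 0.05, -0.03,  2.57,  1.68,  0.45, -0.57]), np.float64(0.0115)) (array([-0.13, -0.33,  2.57,  0.95,  0.7 ,  0.08]), np.float64(0.0357))
place (array([-0.33,  0.52,  1.63, -0.05,  1.34,  1.44]), np.float64(0.0))
60 0 (array([ 0.35, -0.16,  2.57, -0.76,  0.05,  2.55]), np.float64(0.09561)) (array([ 0.61, -0.4 ,  2.57, -0.62,  0.49,  2.55]), np.float64(0.11402))
60 23 (array([ 0.36, -0.14,  2.57,  0.65,  0.  ,  0.9 ]), np.float64(0.06501)) (array([ 0.3 , -0.4 ,  2.57,  0.16,  0.38,  1.34]), np.float64(0.12921))
60 35 (array([-0.13,  0.14,  2.57,  1.84,  0.77, -0.94]), np.float64(0.03084)) (array([-0.42, -0.08,  2.57,  1.23,  0.98, -0.55]), np.float64(0.07738))
place (array([-0.34,  0.41,  1.76, -0.03,  1.15,  1.43]), np.float64(0.0))
```

```bash
cat > ik2.py <<'E'
from ik import *
off=Ro.from_euler('z',np.pi/2)
def ik(p,R,q0):
    b=None
    for q4 in q0:
        r=least_squares(lambda q:np.r_[(fk(q,L)[0]-p)*5,((fk(q,L)[1]*off).inv()*R).as_rotvec()],q4,bounds=(lo+.03,hi-.03))
        if b is None or r.cost<b.cost: b=r
    return b.x.round(2),b.cost.round(5)
S0=[[.3,.2,1.9,q4,q5,q6] for q4 in(-.8,0,.8,1.6) for q5 in(.8,1.5) for q6 in(-1.5,0,1.5)]
E
python3 - <<'E'
from ik2 import *
for tau in(45,60):
    for head in(60,90,120,150,203,-60,-90,-120):
        Q=tool(head,tau);tz=Q.as_matrix()[:,2];g=np.array([.4575,.1935,.048])+tz*.012
        a,b=ik(g,Q,S0),None
        if a[1]<1e-4: print(tau,head,a[0],ik(g-tz*.1,Q,[a[0]]))
E
```

```text
45 60 [-0.12  0.07  2.49  1.34  0.73 -0.72] (array([-0.33, -0.17,  2.52,  1.04,  0.93, -0.52]), np.float64(0.0))
45 90 [-0.16  0.27  2.25  0.94  1.04 -0.83] (array([-0.31,  0.15,  2.2 ,  0.8 ,  1.21, -0.77]), np.float64(0.0))
45 120 [-0.07  0.43  2.    0.66  1.29 -0.97] (array([-0.16,  0.39,  1.89,  0.58,  1.45, -0.94]), np.float64(0.0))
45 150 [ 0.07  0.56  1.79  0.41  1.49 -1.16] (array([ 0.02,  0.56,  1.63,  0.38,  1.65, -1.14]), np.float64(0.0))
45 203 [ 0.37  0.66  1.62 -0.02  1.65 -1.6 ] (array([ 0.37,  0.69,  1.42, -0.02,  1.82, -1.6 ]), np.float64(0.0))
45 -60 [ 0.83  0.36  2.11 -0.84  1.14 -2.28] (array([ 0.96,  0.28,  2.03, -0.73,  1.3 , -2.33]), np.float64(0.0))
45 -90 [ 0.73  0.51  1.88 -0.57  1.38 -2.12] (array([ 0.8 ,  0.49,  1.75, -0.51,  1.54, -2.15]), np.float64(0.0))
45 -120 [ 0.58  0.61  1.7  -0.33  1.56 -1.91] (array([ 0.62,  0.62,  1.53, -0.3 ,  1.72, -1.93]), np.float64(0.0))
60 60 [-0.28  0.25  2.53  1.6   1.   -1.16] (array([-0.56,  0.09,  2.54,  1.24,  1.15, -0.99]), np.float64(0.0006))
60 90 [-0.27  0.43  2.23  1.08  1.23 -1.07] (array([-0.44,  0.36,  2.18,  0.93,  1.37, -1.01]), np.float64(0.0))
60 120 [-0.14  0.59  1.93  0.75  1.48 -1.09] (array([-0.25,  0.58,  1.81,  0.67,  1.62, -1.06]), np.float64(0.0))
60 150 [ 0.03  0.72  1.68  0.48  1.7  -1.2 ] (array([-0.03,  0.76,  1.49,  0.44,  1.85, -1.18]), np.float64(0.0))
60 203 [ 0.37  0.83  1.48 -0.03  1.88 -1.59] (array([ 0.37,  0.91,  1.23, -0.03,  2.06, -1.6 ]), np.float64(0.0))
60 -60 [ 0.93  0.52  2.06 -0.96  1.33 -2.1 ] (array([ 1.07,  0.48,  1.97, -0.84,  1.47, -2.15]), np.float64(0.0))
60 -90 [ 0.79  0.67  1.79 -0.66  1.58 -2.04] (array([ 0.87,  0.68,  1.63, -0.6 ,  1.72, -2.07]), np.float64(0.0))
60 -120 [ 0.61  0.78  1.58 -0.38  1.77 -1.88] (array([ 0.65,  0.83,  1.36, -0.36,  1.94, -1.91]), np.float64(0.0))
```

```bash
python3 - <<'E'
from plan import *
Q=tool(90,55);tz=Q.as_matrix()[:,2];g=np.array([.4575,.1935,.048])+tz*.012;print(g,tz.round(3))
plan([(g-tz*.12+[0,0,.03],Q)],75)
E
```

```text
[0.4575     0.20332982 0.04111708] [ 0.     0.819 -0.574]
[[0.14,0.06,-0.17,-0.09,-0.22,-0.01,75],[0.13,0.05,-0.18,-0.06,-0.22,0.01,75],[0.14,0.06,-0.17,-0.05,-0.23,0.02,75],[0.13,0.05,-0.18,-0.03,-0.23,0.03,75],[0.14,0.06,-0.17,-0.01,-0.23,0.05,75]]
[[0.14,0.05,-0.18,0.01,-0.23,0.06,75],[0.13,0.06,-0.17,0.03,-0.22,0.08,75],[0.14,0.05,-0.18,0.04,-0.21,0.1,75],[0.13,0.06,-0.17,0.06,-0.2,0.11,75],[0.14,0.05,-0.18,0.07,-0.18,0.12,75]]
[[0.13,0.06,-0.17,0.08,-0.17,0.14,75],[0.14,0.06,-0.17,0.09,-0.16,0.15,75],[0.14,0.05,-0.18,0.1,-0.13,0.17,75],[0.13,0.06,-0.17,0.11,-0.11,0.17,75],[0.14,0.05,-0.18,0.11,-0.09,0.19,75]]
[[0.13,0.06,-0.17,0.11,-0.07,0.19,75]]
```

Call:
{"op": "play_rows", "data": {
  "moves": [
    [[0.14, 0.06, -0.17, -0.09, -0.22, -0.01, 75], [0.13, 0.05, -0.18, -0.06, -0.22, 0.01, 75], [0.14, 0.06, -0.17, -0.05, -0.23, 0.02, 75], [0.13, 0.05, -0.18, -0.03, -0.23, 0.03, 75], [0.14, 0.06, -0.17, -0.01, -0.23, 0.05, 75]]
  ]
}}

```text
time: 13.75
tool_pos: [0.5039, -0.1449, 0.1607]
tcp_rot: [-2.8, -0.465, -0.722]
wrist_force: [0.3, 0.8, -0.0]
width: 0.878
grip_force: 0.0
```

Call:
{"op": "play_rows", "data": {
  "moves": [
    [[0.14, 0.05, -0.18, 0.01, -0.23, 0.06, 75], [0.13, 0.06, -0.17, 0.03, -0.22, 0.08, 75], [0.14, 0.05, -0.18, 0.04, -0.21, 0.1, 75], [0.13, 0.06, -0.17, 0.06, -0.2, 0.11, 75], [0.14, 0.05, -0.18, 0.07, -0.18, 0.12, 75]]
  ]
}}

```text
time: 14.17
tool_pos: [0.4818, -0.0302, 0.1495]
tcp_rot: [-2.335, -1.082, -0.816]
wrist_force: [-0.6, 0.4, -1.3]
width: 0.875
grip_force: 0.0
```

Call:
{"op": "play_rows", "data": {
  "moves": [
    [[0.13, 0.06, -0.17, 0.08, -0.17, 0.14, 75], [0.14, 0.06, -0.17, 0.09, -0.16, 0.15, 75], [0.14, 0.05, -0.18, 0.1, -0.13, 0.17, 75], [0.13, 0.06, -0.17, 0.11, -0.11, 0.17, 75], [0.14, 0.05, -0.18, 0.11, -0.09, 0.19, 75]]
  ]
}}

```text
time: 14.58
tool_pos: [0.4597, 0.084, 0.1378]
tcp_rot: [-1.763, -1.557, -0.85]
wrist_force: [-0.1, 0.2, -0.1]
width: 0.876
grip_force: 0.0
```

Call:
{"op": "play_rows", "data": {
  "moves": [
    [[0.13, 0.06, -0.17, 0.11, -0.07, 0.19, 75], [0, 0, 0, 0, 0, 0, 75], [0, 0, 0, 0, 0, 0, 75]]
  ]
}}

```text
time: 14.83
tool_pos: [0.4553, 0.1064, 0.1355]
tcp_rot: [-1.646, -1.628, -0.85]
wrist_force: [-0.6, -0.2, 0.2]
width: 0.879
grip_force: 0.0
```

```bash
python3 - <<'E'
from chk import *
try: bottles()
except Exception as e: print(e)
s=bot.read_state();R=Ro.from_rotvec(s['tcp_rot']);print(s['time'],s['tool_pos'].round(4),s['q'].round(2),R.as_matrix().round(3).tolist())
c=cam('side');W=pts(c);w=W[(W[...,0]>.42)&(W[...,0]<.5)&(W[...,1]>.16)&(W[...,1]<.24)&(W[...,2]>.075)]
r=cv2.minAreaRect((w[:,:2]*1000).astype(np.float32));print(r, w[:,2].max())
Q=tool(90,55);tz=Q.as_matrix()[:,2];g=np.array([.4575,.1935,.048])+tz*.012
plan([(g-tz*.08,Q),(g,Q)],75)
save('cgrasp',np.hstack([cv2.resize(c['image'][180:330,230:430],(533,400),interpolation=2)]))
E
```

```text
top lane -1 434 x range [-0.043   0.0434] y base/cap [np.float64(0.0003), np.float64(-0.0003)] top z base..cap [np.float64(-0.0212), np.float64(-0.0216), np.float64(-0.0189)]
top lane 0 210 x range [-0.0239  0.0435] y base/cap [np.float64(0.0155), np.float64(-0.0007)] top z base..cap [np.float64(-0.0172), np.float64(-0.0226), np.float64(-0.0203)]
side lane -1 209 x range [-0.0373  0.0425] y base/cap [np.float64(-0.0089), np.float64(-0.0022)] top z base..cap [np.float64(-0.0214), np.float64(-0.0205), np.float64(-0.017)]
side lane 0 274 x range [-0.0439  0.042 ] y base/cap [np.float64(-0.0043), np.float64(-0.0024)] top z base..cap [np.float64(-0.0207), np.float64(-0.02), np.float64(-0.0178)]
14.9333 [0.456  0.1052 0.1366] [-0.43  0.21  2.19  0.87  1.38 -0.88] [[0.011, 1.0, 0.0], [0.57, -0.007, 0.822], [0.822, -0.009, -0.57]]
((457.2958068847656, 198.2869873046875), (32.84254455566406, 33.2420539855957), 33.47459030151367) 0.09167290909181192
[[0,0,-0.01,-0.11,0.01,0.28,75],[0,-0.01,-0.01,-0.11,0,0.28,75],[0,0,0,0,0,0.27,75],[0,0,0,0,0,0.26,75],[0,0,0,0,0,0.27,75]]
```

View pics/cgrasp.png

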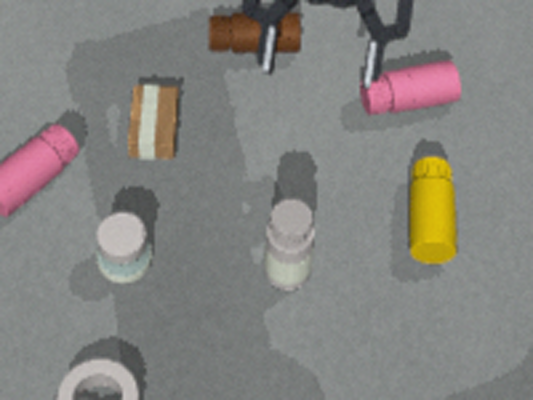

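Bottles a and b are seated, and c (crop centre, about (290,245)) stands undisturbed between the open fingers' line. Approaching.

Call:
{"op": "play_rows", "data": {
  "moves": [
    [[0, 0, -0.01, -0.11, 0.01, 0.28, 75], [0, -0.01, -0.01, -0.11, 0, 0.28, 75], [0, 0, 0, 0, 0, 0.27, 75], [0, 0, 0, 0, 0, 0.26, 75], [0, 0, 0, 0, 0, 0.26, 75]]
  ]
}}

```text
time: 15.4
tool_pos: [0.4579, 0.2032, 0.0418]
tcp_rot: [-1.646, -1.644, -0.858]
wrist_force: [-0.0, 0.2, -0.5]
width: 0.879
grip_force: 0.0
```

Call:
{"op": "play_rows", "data": {
  "moves": [
    [[0, 0, 0, 0, 0, 0, 75], [0, 0, 0, 0, 0, 0, 75], [0, 0, 0, 0, 0, 0, 30], [0, 0, 0, 0, 0, 0, 30], [0, 0, 0, 0, 0, 0, 30]]
  ]
}}

```text
time: 15.82
tool_pos: [0.4587, 0.2024, 0.0431]
tcp_rot: [-1.644, -1.646, -0.859]
wrist_force: [-0.0, -0.5, 1.8]
width: 0.459
grip_force: 5.8
```

Call:
{"op": "play_rows", "data": {
  "moves": [
    [[0, 0, 0, 0, 0, 0, 30], [0, 0, 0, 0, 0, 0, 30], [0, 0, 0, 0, 0, 0, 30]]
  ]
}}

```text
time: 16.07
tool_pos: [0.4587, 0.203, 0.0432]
tcp_rot: [-1.643, -1.645, -0.86]
wrist_force: [0.3, -3.2, 5.0]
width: 0.456
grip_force: 40.7
```

```bash
python3 - <<'E'
from plan import *
s=bot.read_state();p=s['tool_pos'].copy();R=Ro.from_rotvec(s['tcp_rot'])
o=R.inv().apply(np.array([.4575,.1935,.044])-p);up=R.inv().apply([0,0,1])
print(s['time'],p.round(4),'bottle centre in tool',o.round(4),'axis',up.round(3),s['width'],s['grip_force'],s['wrist_force'].round(1))
plan([(p+[0,0,.13],R)],30)
E
```

```text
16.0667 [0.4587 0.203  0.0432] bottle centre in tool [-0.0048 -0.0012 -0.0082] axis [ 0.819  0.004 -0.573] 0.45560248868576975 40.698401927948 [ 0.3 -3.2  5. ]
[[0,0,0,0.27,0,-0.19,30],[0,0,0,0.26,0,-0.18,30],[0,0,0,0.27,0,-0.19,30],[0,0,0,0.27,0.01,-0.19,30]]
```

```bash
python3 - <<'E'
from plan import *
s=bot.read_state();p=s['tool_pos'].copy();R=Ro.from_rotvec(s['tcp_rot'])
q,Q=place(1,[-.0048,0,-.0082],.07,.006,tilt=-15)
print(q)
plan([(p+[0,0,.13],R),((p+q)/2*[1,1,0]+[0,0,.17],tool(40,20)),(q,Q)],30)
E
```

```text
[ 0.56371999 -0.18642354  0.12866768]
[[0,0,0,0.27,0,-0.19,30],[0,0,0,0.26,0,-0.18,30],[0,0,0,0.27,0,-0.19,30],[0,0,0,0.27,0.01,-0.19,30],[-0.12,-0.13,0.16,-0.13,0.06,-0.17,30]]
[[-0.12,-0.12,0.15,-0.13,0.08,-0.17,30],[-0.12,-0.13,0.16,-0.14,0.09,-0.15,30],[-0.12,-0.13,0.16,-0.13,0.12,-0.13,30],[-0.12,-0.13,0.15,-0.14,0.14,-0.12,30],[-0.11,-0.12,0.16,-0.13,0.15,-0.1,30]]
[[-0.12,-0.13,0.15,-0.12,0.17,-0.08,30],[-0.12,-0.13,0.16,-0.12,0.18,-0.06,30],[-0.12,-0.13,0.16,-0.1,0.19,-0.05,30],[-0.01,-0.13,0.2,-0.1,0.2,0.01,30],[-0.01,-0.12,0.19,-0.09,0.22,0.02,30]]
[[-0.01,-0.13,0.2,-0.06,0.21,0.02,30],[0,-0.13,0.2,-0.03,0.23,0.03,30],[-0.01,-0.12,0.2,-0.02,0.23,0.03,30],[-0.01,-0.13,0.19,0.01,0.22,0.03,30],[-0.01,-0.12,0.2,0.04,0.22,0.03,30]]
[[-0.01,-0.13,0.2,0.06,0.22,0.03,30],[-0.01,-0.13,0.2,0.08,0.22,0.02,30]]
```

Call:
{"op": "play_rows", "data": {
  "moves": [
    [[0, 0, 0, 0.27, 0, -0.19, 30], [0, 0, 0, 0.26, 0, -0.18, 30], [0, 0, 0, 0.27, 0, -0.19, 30], [0, 0, 0, 0.27, 0.01, -0.19, 30], [-0.12, -0.13, 0.16, -0.13, 0.06, -0.17, 30]]
  ]
}}

```text
time: 16.48
tool_pos: [0.4664, 0.1826, 0.1762]
tcp_rot: [-1.781, -1.602, -0.833]
wrist_force: [1.2, -0.4, -1.0]
width: 0.453
grip_force: 40.4
```

Call:
{"op": "play_rows", "data": {
  "moves": [
    [[-0.12, -0.12, 0.15, -0.13, 0.08, -0.17, 30], [-0.12, -0.13, 0.16, -0.14, 0.09, -0.15, 30], [-0.12, -0.13, 0.16, -0.13, 0.12, -0.13, 30], [-0.12, -0.13, 0.15, -0.14, 0.14, -0.12, 30], [-0.11, -0.12, 0.16, -0.13, 0.15, -0.1, 30]]
  ]
}}

```text
time: 16.9
tool_pos: [0.4923, 0.072, 0.1703]
tcp_rot: [-2.443, -1.281, -0.642]
wrist_force: [0.2, 0.5, -1.6]
width: 0.45
grip_force: 40.4
```

Call:
{"op": "play_rows", "data": {
  "moves": [
    [[-0.12, -0.13, 0.15, -0.12, 0.17, -0.08, 30], [-0.12, -0.13, 0.16, -0.12, 0.18, -0.06, 30], [-0.12, -0.13, 0.16, -0.1, 0.19, -0.05, 30], [-0.01, -0.13, 0.2, -0.1, 0.2, 0.01, 30], [-0.01, -0.12, 0.19, -0.09, 0.22, 0.02, 30]]
  ]
}}

```text
time: 17.32
tool_pos: [0.5216, -0.0349, 0.1599]
tcp_rot: [-2.936, -0.751, -0.295]
wrist_force: [0.0, -0.0, -0.2]
width: 0.454
grip_force: 40.4
```

Call:
{"op": "play_rows", "data": {
  "moves": [
    [[-0.01, -0.13, 0.2, -0.06, 0.21, 0.02, 30], [0, -0.13, 0.2, -0.03, 0.23, 0.03, 30], [-0.01, -0.12, 0.2, -0.02, 0.23, 0.03, 30], [-0.01, -0.13, 0.19, 0.01, 0.22, 0.03, 30], [-0.01, -0.12, 0.2, 0.04, 0.22, 0.03, 30]]
  ]
}}

```text
time: 17.73
tool_pos: [0.5509, -0.1426, 0.136]
tcp_rot: [-3.09, -0.022, 0.209]
wrist_force: [1.1, -0.0, -0.9]
width: 0.454
grip_force: 40.4
```

Call:
{"op": "play_rows", "data": {
  "moves": [
    [[-0.01, -0.13, 0.2, 0.06, 0.22, 0.03, 30], [-0.01, -0.13, 0.2, 0.08, 0.22, 0.02, 30], [0, 0, 0, 0, 0, 0, 30], [0, 0, 0, 0, 0, 0, 30]]
  ]
}}

```text
time: 18.07
tool_pos: [0.5624, -0.1866, 0.1252]
tcp_rot: [-3.079, 0.277, 0.417]
wrist_force: [0.0, 0.9, -0.1]
width: 0.456
grip_force: 40.4
```

```bash
python3 - <<'E'
from plan import *
s=bot.read_state();R=Ro.from_rotvec(s['tcp_rot']);q,Q=place(1,[-.0048,0,-.0082],0,0,tilt=-15)
print(s['time'],s['tool_pos'].round(4),'err tool mm',(Q.inv().apply(s['tool_pos']-q)*1000).round(1),np.degrees((Q.inv()*R).as_rotvec()).round(1),s['width'],s['grip_force'])
B=tool(-10.2,20);bc=s['tool_pos']+R.apply([-.0048,0,-.0082]);ims=[]
for n,b in(('top',.001),('side',.0035)):
    c=cam(n);Ls=B.inv().apply((pts(c)-[0,b,0]).reshape(-1,3)-bc)
    w=Ls[(abs(Ls[:,0])<.06)&(abs(Ls[:,1])<.025)&(Ls[:,2]>-.03)&(Ls[:,2]<.0)]
    for a in np.arange(-.06,.06,.01):
        k=(w[:,0]>a)&(w[:,0]<a+.01)
        if k.sum()>4: print(n,round(a,3),k.sum(),'y',np.percentile(w[k,1],[3,97]).round(4),'z',np.percentile(w[k,2],[4,50]).round(4),'x',w[k,0].min().round(4),w[k,0].max().round(4))
    x=c['K']@(c['R']@bc+c['t']);x,y=(x[:2]/x[2]).astype(int)
    ims.append(cv2.resize(c['image'][max(y-60,0):y+60,x-65:x+65],(390,360),interpolation=2))
save('hand3',np.hstack(ims))
E
```

```text
18.0667 [ 0.5624 -0.1866  0.1252] err tool mm [-35.5   0.5 -57.1] [-0.1 -0.4  0.1] 0.45595168072893016 40.433878898620605
side -0.05 27 y [-0.0183  0.0103] z [-0.0177 -0.0123] x -0.0452 -0.0403
side -0.04 48 y [-0.0198  0.0094] z [-0.0196 -0.0129] x -0.0398 -0.0301
side -0.03 49 y [-0.02    0.0113] z [-0.0181 -0.0145] x -0.0299 -0.0201
side -0.02 49 y [-0.0195  0.0104] z [-0.0194 -0.0145] x -0.0199 -0.0103
side -0.01 56 y [-0.0221  0.0222] z [-0.0188 -0.0131] x -0.01 -0.0
side 0.0 61 y [-0.024   0.0237] z [-0.0263 -0.0154] x 0.0002 0.01
side 0.01 38 y [-0.0176  0.0233] z [-0.0274 -0.0171] x 0.0102 0.0191
side 0.02 15 y [0.0009 0.0241] z [-0.029  -0.0186] x 0.0202 0.0299
```

View pics/hand3.png

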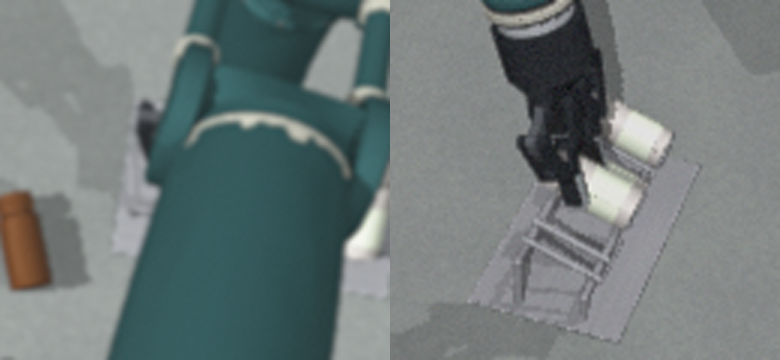

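```bash
python3 - <<'E'
from plan import *
o=[-.0048,0,-.0082];t=dict(tilt=-15)
plan([place(1,o,.03,.006,**t),place(1,o,.0,.006,**t),place(1,o,.0,-.002,**t)],30,vmax=.02)
E
```

```text
[[0,0.01,0,0.12,0,0.15,30],[0,0,0,0.12,0.01,0.16,30],[0,0,0,0.09,0,0.12,30],[0,0,0,0.09,0,0.12,30],[0,0,0,-0.07,0,0.05,30]]
```

Call:
{"op": "play_rows", "data": {
  "moves": [
    [[0, 0.01, 0, 0.12, 0, 0.15, 30], [0, 0, 0, 0.12, 0.01, 0.16, 30], [0, 0, 0, 0.09, 0, 0.12, 30], [0, 0, 0, 0.09, 0, 0.12, 30], [0, 0, 0, 0, 0, 0, 30]]
  ]
}}

```text
time: 18.58
tool_pos: [0.5881, -0.19, 0.0633]
tcp_rot: [-3.08, 0.275, 0.407]
wrist_force: [-0.4, 2.3, 1.0]
width: 0.452
grip_force: 45.3
```

Call:
{"op": "play_rows", "data": {
  "moves": [
    [[0, 0, 0, -0.02, 0, 0.015, 30], [0, 0, 0, -0.02, 0, 0.015, 30], [0, 0, 0, 0, 0, 0, 30]]
  ]
}}

```text
time: 18.83
tool_pos: [0.5838, -0.1905, 0.0624]
tcp_rot: [-3.082, 0.276, 0.403]
wrist_force: [0.2, 2.3, 2.2]
width: 0.452
grip_force: 45.5
```

```bash
cat > e.py <<'E'
from plan import *
s=bot.read_state();q,Q=place(1,[-.0048,0,-.0082],0,0,tilt=-15);B=tool(-10.2,20)
print(s['time'],'err in bottle axes mm',(B.inv().apply(s['tool_pos']-q)*1000).round(1),np.degrees((Q.inv()*Ro.from_rotvec(s['tcp_rot'])).as_rotvec()).round(1),'F bottle axes',B.inv().apply(s['wrist_force']).round(1),s['width'],s['grip_force'])
E
python3 e.py
```

```text
18.8333 err in bottle axes mm [ 2.6  0.4 -0.7] [-0.1  0.1  0. ] F bottle axes [ 0.5 -2.3 -2.2] 0.4520084322496126 45.50549626350403
```

Call:
{"op": "play_rows", "data": {
  "moves": [
    [[0, 0, 0, -0.015, 0, 0.02, 30], [0, 0, 0, -0.01, 0, 0.01, 30], [0, 0, 0, 0, 0, 0, 30]]
  ]
}}

```text
time: 19.08
tool_pos: [0.5824, -0.19, 0.0616]
tcp_rot: [-3.082, 0.277, 0.398]
wrist_force: [0.7, 3.4, 7.4]
width: 0.454
grip_force: 46.2
```

```bash
python3 e.py
```

```text
19.0833 err in bottle axes mm [ 0.9  0.3 -0.5] [-0.1  0.3  0.1] F bottle axes [ 2.6 -3.5 -6.9] 0.45384673024929584 46.195998787879944
```

Call:
{"op": "play_rows", "data": {
  "moves": [
    [[0, 0, 0, 0, 0, 0, 62], [0, 0, 0, 0, 0, 0, 62], [0, 0, 0, 0, 0, 0, 62], [0, 0, 0, 0, 0, -0.2, 62], [0, 0, 0, 0, 0, -0.35, 62]]
  ]
}}

```text
time: 19.5
tool_pos: [0.5898, -0.1917, 0.1077]
tcp_rot: [-3.077, 0.276, 0.422]
wrist_force: [-0.4, -0.1, -0.1]
width: 0.729
grip_force: 0.0
```

Call:
{"op": "play_rows", "data": {
  "moves": [
    [[0, 0, 0, 0, 0, -0.4, 62], [0, 0, 0, 0, 0, -0.4, 62], [0, 0, 0, 0, -0.4, 0, 62], [0, 0, 0, 0, -0.4, 0, 62], [0, 0, 0, 0, -0.4, 0, 62]]
  ]
}}

```text
time: 19.92
tool_pos: [0.6369, -0.0782, 0.1906]
tcp_rot: [-3.082, 0.28, 0.401]
wrist_force: [0.2, -0.2, -1.4]
width: 0.726
grip_force: 0.0
```

Call:
{"op": "play_rows", "data": {
  "moves": [
    [[0, 0, 0, 0, -0.4, 0, 62], [0, 0, 0, 0, -0.4, 0, 62], [0, 0, 0, 0, -0.4, 0, 62], [0, 0, 0, 0, -0.4, 0, 62], [0, 0, 0, 0, 0, 0, 62]]
  ]
}}

```text
time: 20.33
tool_pos: [0.6648, 0.0866, 0.1885]
tcp_rot: [-3.08, 0.267, 0.405]
wrist_force: [0.0, 0.1, 0.1]
width: 0.725
grip_force: 0.0
```

```bash
python3 - <<'E'
from chk import *
bottles()
c=cam('top');d=cam('side')
save('final',np.hstack([cv2.resize(c['image'][130:230,180:490],(496,160),interpolation=2),cv2.resize(d['image'][80:180,270:370],(160,160),interpolation=2)]))
b0=np.load('/tmp/top.npz')
for n,(x,y) in dict(jar=(.596,.21),tape=(.585,.345),carton=(.601,.07)).items():
    r=[]
    for cc in(b0,c):
        W=pts(cc);m=(abs(W[...,0]-x)<.05)&(abs(W[...,1]-y)<.05)&(W[...,2]>.015);r.append(W[m].mean(0))
    print(n,(r[1]-r[0]).round(4))
print(bot.read_state()['tool_pos'])
E
```

```text
top lane -1 430 x range [-0.0426  0.0437] y base/cap [np.float64(-0.0003), np.float64(-0.0003)] top z base..cap [np.float64(-0.0218), np.float64(-0.0215), np.float64(-0.018)]
top lane 0 427 x range [-0.0429  0.0434] y base/cap [np.float64(-0.0001), np.float64(0.0006)] top z base..cap [np.float64(-0.0228), np.float64(-0.0221), np.float64(-0.0193)]
top lane 1 440 x range [-0.0433  0.0423] y base/cap [np.float64(0.0005), np.float64(-0.0003)] top z base..cap [np.float64(-0.0224), np.float64(-0.0228), np.float64(-0.0206)]
side lane -1 249 x range [-0.0437  0.0414] y base/cap [np.float64(-0.0029), np.float64(-0.003)] top z base..cap [np.float64(-0.0213), np.float64(-0.0199), np.float64(-0.0169)]
side lane 0 281 x range [-0.044   0.0419] y base/cap [np.float64(-0.0033), np.float64(-0.0012)] top z base..cap [np.float64(-0.0199), np.float64(-0.0202), np.float64(-0.0176)]
side lane 1 311 x range [-0.0443  0.0412] y base/cap [np.float64(-0.0028), np.float64(-0.0039)] top z base..cap [np.float64(-0.0215), np.float64(-0.0219), np.float64(-0.0179)]
jar [ 0.0001 -0.0004 -0.0004]
tape [-0.0005 -0.0006  0.0001]
carton [-0.0178 -0.0016  0.5986]
[0.66438054 0.07830762 0.18873552]
```

View pics/final.png

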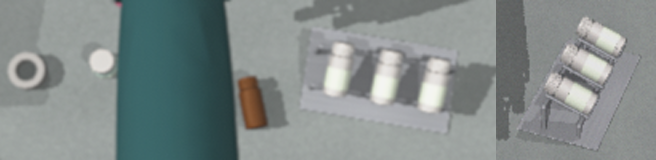

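All three bottles lie in their lanes, caps uphill. The jar and tape have not moved, and the carton is only hidden by the arm, which passed well above it. Handing in.

```bash
python3 -c "
from workcell import bot
print(bot.finish_job())"
```

```text
the job is handed in; nothing more can be done
None
```

I handed the job in at about 21 s, with all three bottles in their own lanes, caps at the high end and bases at the stops, each measuring within about 4 mm of its place; the jar and tape had not moved, and the arm hid the carton in the last picture but never came near it.

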